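# Close the union nut on a water filter: by hand, then with the wrench

### The arm

A 7-joint arm with a two-finger parallel gripper is mounted at the origin on the work surface. World frame = base frame: x ahead of the robot, y to its left, z up, the work surface at z = 0. Lengths are in m, angles in degrees, forces in N, time in s.
With the tool pointing down it reaches from about 0.375 to 0.925 m from the base axis. Payload 3.1 kg.
Tool frame: the origin (TCP) lies on the centre line of the jaws, within the pads' length; the fingertips stand 14 mm ahead of it and the grasp point (between the pads) lies 5 mm behind it; z points along the fingers, y is the line along which they close (so a half turn about z gives the same grasp; the last joint's range is limited). The gripper opens to 85 mm and grips with 20 to 120 N. Pads are 22 mm wide; open, the fingers measure 114 mm over their backs; the gripper's body (76 mm by 85 mm) begins 54 mm behind the grasp point. The pads swing forward as they close: fully open they stand 13 mm farther back than shut.
Start: joints at [-68.915, 21.939, 2.515, 91.553, -1.026, 66.532, -2.859], TCP at [0.292, 0.581, 0.215] pointing down, gripper open.
Joint ranges: [-149.38, 149.38], [-23.57, 123.04], [-84.95, 90], [0, 143.3], [-89.99, 269.99], [3.08, 112.72], [-163.45, 163.45]. Speed limits (degrees/s): [159.86, 159.86, 180, 180, 180, 180, 180].

### API

Orientations are given as a 3x3 rotation matrix whose columns are the frame's x, y, z axes.
In Python, from rig import arm, viewer gives the robot as it stands.
- The arm moves only by the tool send_rows, never from a script. Its arguments are lists of equal length, an entry for each row: "offset": the shift along the world's x, y, z as a fraction of full scale, a list of three; "turn": the turn, a rotation vector about the world's x, y, z as a fraction of full scale, a list of three. A call has 1 to 20 rows; each row shifts and turns the commanded pose from where the row before left it; what a row does not reach is not made up. Full scale, the value 1, is 0.2 m for a shift and 90 degrees for a turn. A row lasts 1/12 s, in which the tool goes at most 41.7 mm and 7.16 degrees, less where a joint would pass 70% of its speed; a pose out of reach is approached as far as the arm can. A call with a number of a shift or a turn outside -1 to 1 is refused whole. A call with a gripper value outside its range is refused whole. "fingers" is the opening, from 0 (shut) to 1 (fully open), set as the call begins (left out, the last holds). The fingers move at their own pace and stop on an object; "newtons" is the grip in N (left out, the last holds). Time passes only in rows, so rows that do not move let the fingers close. It gives the time, the measured TCP pose, the force, the opening and the grip force at its end, in the units of the state.
- arm.read_state(): the state, without advancing time (a new reading comes with each control period).
- viewer.capture(name): name is "scene" or "top" or "wrist"; returns (picture, depth): 420x560x3 uint8, red, green, blue; 420x560 float32, m along the optical axis (not along the pixel's ray), 0 where there is no reading.
- viewer.camera_params(name): a dict with "intrinsics" (3x3 intrinsics, pixels), "cam_to_world" (4x4, takes a point from camera to world coordinates). Camera axes: x right, y up, looking along -z (the intrinsics and any distortion apply to the point x, -y, -z); pixel columns grow to the right and rows downward; lengths in m; the calibration is good to about 2 mm. A picture is of the moment at which its call begins: read the wrist's pose just before it. camera_params takes no time and is no camera call; for the wrist camera it gives the pose at the moment of the call.
- arm.hand_in(): hands the job in; it is judged then, once.
Trained networks look in the newest picture that a camera, given by its name, has taken for a name from the list of things; names that differ only in an ending like _2 or _b are one class to them, and where a whole thing is asked for, a point or a joint stands for the part that bears it (a point fixed in the world has none). Each returns a list of dicts, best first, with "confidence" (0 to 1); they miss things now and then, are a little off and sometimes report something else, mostly with a low value. They report only what shows in the picture. A call takes as long as a camera call. They do not tell look-alikes from the thing itself.
- viewer.masks_of(target, camera): "region" (420x560 bool, what is visible of it).
- viewer.landmark_of(target, camera): "at" ([x, y, z] in m, in the coordinates of the camera as it stood for that picture, good to about 4 mm: a listed point, or the origin of a listed thing).
The state is a dict: "t": time; "qpos": joint angles; "qvel": joint speeds; "tau": joint torques, N m; "tcp_pos": TCP position; "eef_rot": TCP orientation; "wrist_force": force on the tool from outside, world axes, zero at the start; "torque": the same for the moment, N m; "grip_width": opening from 0.0 (shut) to 1.0 (fully open); "gripper_force": force on a finger pad.
Only numpy, scipy, OpenCV 4.12 (cv2) and the standard library are available. Lean on these libraries where they do the work, as an engineer would, in place of code of your own. Each camera call takes 0.05 s, during which the arm holds its last target. There are 200 camera calls.

### The job

First, with the fingers, turn the brass union nut on the filter pot clockwise until it is hand-tight, its red pointer meeting the black line on the white seal ring, and stop there. Then take the wrench out of its rack, lay it flat on the blue-grey mat and let go, take it again across its flat handle, and with it tighten the nut by a further eighth of a turn (45 degrees; the seal ring now goes round with it), leaving it tight. Finish with the wrench lying flat on the mat again, without disturbing the bottle, the beaker or the spare cartridge.

Things in the scene. Friction and masses are not known exactly. Their poses are not given: they have to be found in the camera images.
- filter_pot: White round filter pot with a blue band, bolted to the bench (fixed); foot 128 mm across, body 104 mm across, 81 mm high, with a brass outlet neck upright in the middle. Origin: centre of its underside, on the bench; z up along the neck. The seal ring and the nut turn about this axis.
- union_nut: Brass hex nut, captive on the pot's neck, axis vertical: 46 mm across flats, 28 mm tall; a white stub stands 12 mm out of its top. Origin: on the axis at its underside, 94 mm above the bench. Its y axis is normal to a flat, its x axis points at a corner (both repeat every 60 degrees). It only turns, without sinking; clockwise from above tightens. Turns easily (0.12 N m) until hand-tight.
- seal_ring: White ring, 80 mm across, 4 mm thick, under the nut; top 93 mm above the bench. Origin: on the axis, at its underside. Its friction (0.7 N m) holds it until the hand-tight nut drags it clockwise; it stays where left. Its x axis and the nut's x axis have the same direction when the nut is hand-tight; how far the nut must turn to get there varies (50 to 135 degrees).
- nut_mark (a point): Point 35 mm from the axis, level with the ring's top, that the nut's red pointer (at its foot, and a red line on its top face) points to; turns with the nut. Nothing locks the nut backwards: turned anticlockwise it comes loose again at 0.12 N m, leaving the ring behind.
- seal_mark (a point): Middle of the short black radial line on the seal ring, 35 mm from the axis on the ring's top; turns with the ring. The nut is hand-tight when nut_mark reaches seal_mark, coming clockwise.
- wrench: Open-ended wrench, 130 to 210 g, 10 mm thick, both faces alike. Origin: centre of the jaw, mid-thickness. x points out of the jaw's mouth, away from the handle; y is normal to its flat faces; z runs across it. Jaw 48.5 mm wide, bottom at x = -28 mm, prong tips at x = +22 mm; head 70.5 mm wide (x from -48 to 22 mm). Starts on edge in the rack: z up, origin 55 mm above the bench.
- wrench_mid (a point): Point on the wrench's centre line, mid-thickness, at x = -80 mm of the wrench. The straight handle, 20 mm wide, runs from x = -48 to -186 mm, with a red band from x = -73 to -132 mm; the centre of mass is near x = -72 mm.
- wrench_rack: Fixed rack: two blue slotted posts 95 mm apart along its x on a grey base 125 by 60 by 8 mm; origin under the base's middle. Slot floors 45 mm, post tops 60 mm above the bench; slots 13 mm wide. The wrench stands on edge in both, its x along the rack's x. Between the posts (83 mm clear) the handle can be taken at wrench x = -103 mm across its 10 mm thickness and lifted straight up.
- mat: Fixed blue-grey bench mat, 280 (its x) by 220 (its y) by 4 mm. Origin: centre of its underside. A wrench flat on it has its mid-thickness 9 mm above the bench.
- amber_bottle: Amber bottle, 56 mm across, 105 mm tall, 250 g, standing; bystander. Origin: centre of its underside.
- beaker: Glass beaker, 64 mm across, 85 mm tall, 120 g, standing; bystander. Origin: centre of its underside.
- cartridge: Spare white filter cartridge, 52 mm across, 105 mm tall, 220 g, standing; bystander. Origin: centre of its underside.
There are look-alikes about, which are no part of the job. There is more than one size of the wrench; the job needs the smaller. Of the things shaped like the filter_pot, the white one is meant.

How it is judged:
By the outcome, as a careful person would: the job done as asked, in the order asked, and still so for the second after the job is handed in, with the robot touching nothing.
It also fails if it takes over 72 s, if anything falls off the work surface, if the arm or the gripper's body presses on something with over 40 N, if the wrist force passes 120 N, or if a joint passes its speed limit or range.

## Working session

There is one attempt and no reset: what is moved stays moved. The work goes in short steps, Python scripts to look and compute and a tool call to move; the robot and the scene stay as the last step left them, time stands still between calls to the robot, and variables do not carry over. Pictures are saved under pics/ and viewed, at most 10 in all, crops included, and the job is handed in when it is done.

Besides the shell and the picture viewer there is one more tool, called after "Emit:" as name(argument=value, ...) on one line, values as JSON. send_rows: Moves the arm, as the interface text tells. Shift numbers are shares of 0.2 m and turn numbers shares of 90 degrees, none past 1 either way. Its arguments: {"type":"object","properties":{"offset":{"type":"array","items":{"type":"array","items":{"type":"number","minimum":-1,"maximum":1}}},"turn":{"type":"array","items":{"type":"array","items":{"type":"number","minimum":-1,"maximum":1}}},"fingers":{"type":"number"},"newtons":{"type":"number"}},"required":["offset","turn"]}

```bash
ls; mkdir -p pics; cat > h.py <<'E'
import numpy as np, cv2
from rig import arm, viewer
def w(cam,p,P=None):
    T=(viewer.camera_params(cam) if P is None else P)["cam_to_world"]; return T[:3,:3]@np.array(p)+T[:3,3]
def shot(cam,name=None):
    P=viewer.camera_params(cam); im,d=viewer.capture(cam)
    if name: cv2.imwrite(f"pics/{name}.png",im[:,:,::-1])
    return P,im,d
def pix2w(P,u,v,z):
    K=np.array(P["intrinsics"]);T=np.array(P["cam_to_world"])
    r=np.linalg.inv(K)@[u,v,1]; r=T[:3,:3]@(r*[1,-1,-1]); o=T[:3,3]
    return o+r*(z-o[2])/r[2]
def w2pix(P,p):
    K=np.array(P["intrinsics"]);T=np.array(P["cam_to_world"])
    c=T[:3,:3].T@(np.array(p)-T[:3,3])*[1,-1,-1]; q=K@c; return q[:2]/q[2]
E
python3 - <<'E'
from h import *
np.set_printoptions(precision=4,suppress=True)
s=arm.read_state(); print(s)
for c in ["scene","top"]:
    P,im,d=shot(c,c+"0"); print(c,P)
    for n in ["filter_pot","union_nut","seal_ring","nut_mark","seal_mark","wrench","wrench_mid","wrench_rack","mat","amber_bottle","beaker","cartridge"]:
        for r in viewer.landmark_of(n,c)[:3]:
            p=w(c,r["at"],P); print(c,n,round(r["confidence"],2),p,w2pix(P,p))
E
```

```text
pics
{'t': 0.0, 'qpos': array([-68.9142,  21.9923,   2.5117,  91.6515,  -1.0269,  66.5313,
        -2.8556]), 'qvel': array([-0.0287, -0.0186, -0.0166,  0.0249,  0.0379,  0.0582,  0.0126]), 'tau': array([ -0.0001, -43.3475,   1.0242, -24.9502,   0.0106,   0.0115,
        -0.    ]), 'tcp_pos': array([0.2915, 0.5798, 0.2132]), 'eef_rot': array([[-0.8935,  0.449 , -0.0011],
       [ 0.449 ,  0.8935, -0.0024],
       [-0.0001, -0.0027, -1.    ]]), 'wrist_force': array([ 0.3714, -0.016 , -0.1034]), 'torque': array([0.015 , 0.0075, 0.072 ]), 'gripper_force': 0.0, 'grip_width': 0.9975963096596037}
scene {'intrinsics': array([[478.6662,   0.    , 283.1169],
       [  0.    , 478.6662, 210.1206],
       [  0.    ,   0.    ,   1.    ]]), 'cam_to_world': array([[-0.8526, -0.4107,  0.323 ,  1.0022],
       [ 0.5225, -0.6635,  0.5355,  0.8111],
       [-0.0056,  0.6254,  0.7803,  1.1158],
       [ 0.    ,  0.    ,  0.    ,  1.    ]])}
scene filter_pot 0.71 [ 0.5562 -0.024   0.0054] [266.7312 196.0335]
scene filter_pot 0.63 [ 0.382   0.1499 -0.0004] [346.7533 211.6317]
scene union_nut 0.64 [0.3808
[... 2418 characters left out ...]
]
top wrench 0.89 [0.6378 0.2732 0.0542] [202.3669 186.6005]
top wrench_mid 0.95 [0.5641 0.4749 0.0081] [126.3209 215.7058]
top wrench_mid 0.7 [0.555  0.2655 0.0516] [204.1953 219.3605]
top wrench_rack 0.58 [0.5372 0.2692 0.0013] [205.4053 227.9004]
top wrench_rack 0.33 [ 0.5935 -0.0326  0.0909] [324.8768 204.8384]
top mat 0.9 [ 0.5531 -0.2877  0.0046] [416.2534 226.3741]
top amber_bottle 0.71 [ 0.7257 -0.0206  0.0007] [316.0488 160.5415]
top amber_bottle 0.4 [ 0.7388  0.1877 -0.0036] [239.0617 154.249 ]
top beaker 0.7 [ 0.7404  0.188  -0.0007] [238.8956 153.3828]
top cartridge 0.85 [ 0.7442 -0.1622 -0.0032] [367.8299 155.5064]
top cartridge 0.37 [ 0.7413  0.1846 -0.    ] [240.1396 153.0254]
```

```bash
python3 - <<'E'
import cv2
a=cv2.imread('pics/top0.png')
b=cv2.resize(a[170:330,90:360],None,fx=2.9,fy=2.9,interpolation=cv2.INTER_CUBIC)
cv2.imwrite('pics/topcrop.png',b);print(b.shape)
E
```

```text
(464, 783, 3)
```

View pics/top0.png

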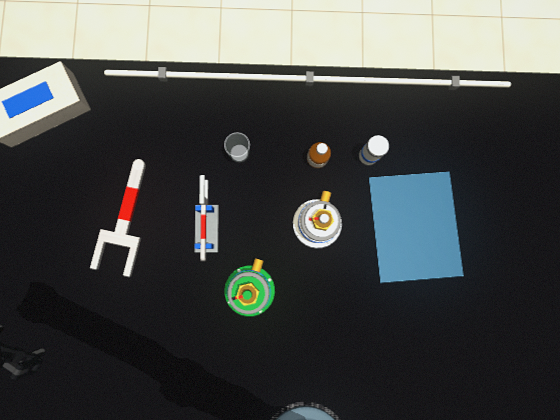

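View pics/topcrop.png

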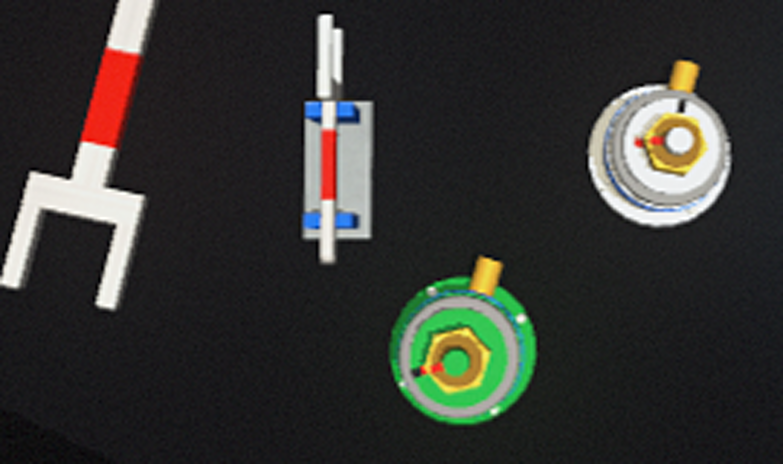

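The image shows the white pot and nut at (322,218) and a green look-alike at (248,292). The small wrench stands in the rack at (203,220), and a larger one lies at (115,240). I'm using the white pot and the racked wrench, since the text gives both the colour and "starts on edge in the rack". The nut pointer is at about 85° and the black line at about -13°, so the nut needs roughly 98° clockwise.

Emit:
send_rows(offset=[[0.0736,-0.168,0.011],[0.0736,-0.168,0.011],[0.0736,-0.168,0.011],[0.0736,-0.168,0.011],[0.0736,-0.168,0.011],[0.0736,-0.168,0.011],[0.0736,-0.168,0.011],[0.0736,-0.168,0.011],[0.0736,-0.168,0.011],[0.0736,-0.168,0.011],[0.0736,-0.168,0.011],[0.0736,-0.168,0.011],[0.0736,-0.168,0.011],[0.0736,-0.168,0.011],[0.0736,-0.168,0.011],[0.0736,-0.168,0.011],[0.0736,-0.168,0.011],[0.0736,-0.168,0.011],[0,0,0],[0,0,0]], turn=[[0,0,-0.042],[0,0,-0.042],[0,0,-0.042],[0,0,-0.042],[0,0,-0.042],[0,0,-0.042],[0,0,-0.042],[0,0,-0.042],[0,0,-0.042],[0,0,-0.042],[0,0,-0.042],[0,0,-0.042],[0,0,-0.042],[0,0,-0.042],[0,0,-0.042],[0,0,-0.042],[0,0,-0.042],[0,0,-0.042],[0,0,0],[0,0,0]], fingers=1)

```text
t: 2.97
tcp_pos: [0.5574, -0.0277, 0.2547]
eef_rot: [[0.089, 0.996, 0.001], [0.996, -0.089, -0.001], [-0.001, 0.001, -1.0]]
wrist_force: [-0.7, 0.5, 0.7]
grip_width: 0.998
gripper_force: 0.0
```

```bash
cat >> h.py <<'E'
np.set_printoptions(precision=4,suppress=True)
def ang(v): return np.degrees(np.arctan2(v[1],v[0]))
def st():
    s=arm.read_state(); R=s["eef_rot"]
    print("t",round(s["t"],2),"tcp",s["tcp_pos"],"yAng",round(ang(R[:,1]),2),"zax",R[:,2],"F",s["wrist_force"],"M",s["torque"],"g",round(s["grip_width"],3),round(s["gripper_force"],1),"q",s["qpos"].round(1)); return s
def lm(cam,names,P,n=2):
    out={}
    for k in names:
        for r in viewer.landmark_of(k,cam)[:n]:
            p=w(cam,r["at"],P); out.setdefault(k,p); print(cam,k,round(r["confidence"],2),p,w2pix(P,p).round())
    return out
E
python3 - <<'E'
from h import *
st(); P,im,d=shot("wrist","w1")
lm("wrist",["filter_pot","union_nut","seal_ring","nut_mark","seal_mark"],P)
P,im,d=shot("scene","s1")
lm("scene",["nut_mark","seal_mark"],P)
E
```

```text
t 2.97 tcp [ 0.5574 -0.0277  0.2547] yAng -5.09 zax [ 0.0011 -0.0011 -1.    ] F [-0.6623  0.4527  0.727 ] M [0.0619 0.0083 0.0393] g 0.998 0.0 q [-31.9  10.9  34.6 103.2  -6.6  67.9  -0.4]
wrist filter_pot 0.78 [ 0.3822  0.1488 -0.0045] [87. 10.]
wrist filter_pot 0.73 [ 0.5615 -0.0245 -0.0007] [271. 158.]
wrist union_nut 0.93 [ 0.5615 -0.0253  0.0924] [272. 177.]
wrist nut_mark 0.78 [0.5656 0.008  0.0896] [273. 141.]
wrist nut_mark 0.74 [ 0.5575 -0.2852 -0.0027] [285. 339.]
wrist seal_mark 0.76 [ 0.5931 -0.0335  0.0901] [306. 182.]
scene nut_mark 0.75 [0.5622 0.0095 0.0929] [270. 185.]
scene nut_mark 0.72 [0.368  0.1794 0.0926] [360. 196.]
scene seal_mark 0.66 [ 0.5922 -0.0346  0.0927] [253. 179.]
scene seal_mark 0.56 [0.369  0.1815 0.0898] [360. 197.]
```

View pics/w1.png

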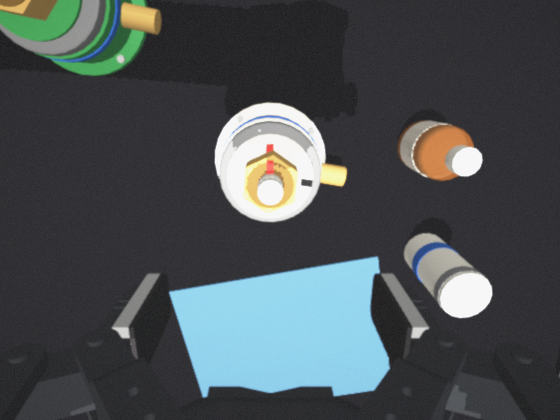

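The wrist view shows the white pot centred near (270,175), the red pointer at (270,148) and the black line at (307,183).

```bash
cat >> h.py <<'E'
def cen(im,box,f):
    x0,y0,x1,y1=box; a=im[y0:y1,x0:x1].astype(int); ys,xs=np.nonzero(f(a)); return xs.mean()+x0,ys.mean()+y0,len(xs)
red=lambda a:(a[...,0]>150)&(a[...,1]<70)&(a[...,2]<70)
blk=lambda a:(a.max(-1)<70)
E
python3 - <<'E'
from h import *
im=cv2.imread("pics/w1.png")[:,:,::-1]; P=viewer.camera_params("wrist")
print("stub",pix2w(P,270,191,.134))
r=cen(im,(255,138,285,158),red); b=cen(im,(297,172,316,192),blk); print(r,b)
R=pix2w(P,r[0],r[1],.094);B=pix2w(P,b[0],b[1],.093);print("red",R,"blk",B)
# ring: brass centre not used; fit circle to white/dark silhouettes of ring lower edge skipped
for c in ([.558,-.025],[.5585,-.0265],[.561,-.0245]): print(c,ang(R[:2]-c),ang(B[:2]-c),np.linalg.norm(R[:2]-c),np.linalg.norm(B[:2]-c))
im=cv2.imread("pics/s1.png")[:,:,::-1]; P=viewer.camera_params("scene")
g=cv2.resize(im[150:220,225:305],None,fx=5,fy=5,interpolation=cv2.INTER_CUBIC)
im2=cv2.imread("pics/w1.png")[:,:,::-1]
k=cv2.resize(im2[120:230,205:355],None,fx=2.6,fy=3.18)[:350,:390]
cv2.imwrite("pics/s1c.png",np.hstack([g,k])[:,:,::-1])
E
```

```text
stub [ 0.5587 -0.0214  0.134 ]
(np.float64(nan), np.float64(nan), 0) (np.float64(nan), np.float64(nan), 0)
red [nan nan nan] blk [nan nan nan]
[0.558, -0.025] nan nan nan nan
[0.5585, -0.0265] nan nan nan nan
[0.561, -0.0245] nan nan nan nanh.py:28: RuntimeWarning: Mean of empty slice.
  x0,y0,x1,y1=box; a=im[y0:y1,x0:x1].astype(int); ys,xs=np.nonzero(f(a)); return xs.mean()+x0,ys.mean()+y0,len(xs)
  ret = ret.dtype.type(ret / rcount)
```

View pics/s1c.png

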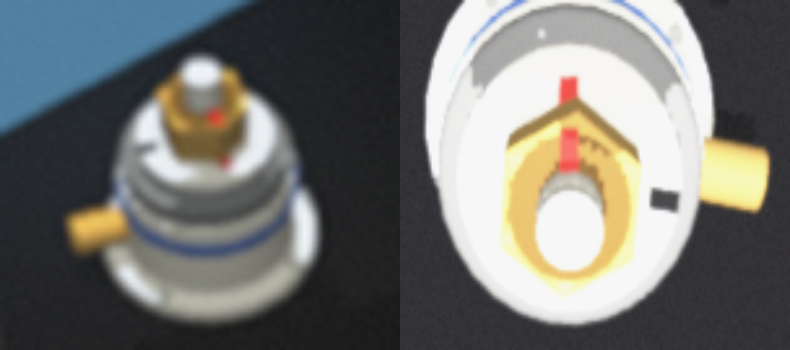

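Wrist view: red foot at (269.6,148.3), black line at (306.5,182.9). The nut corner points at the red mark, as it should.

```bash
python3 - <<'E'
from h import *
from scipy.optimize import least_squares
im=cv2.imread("pics/w1.png")[:,:,::-1]; P=viewer.camera_params("wrist")
R=pix2w(P,269.6,148.3,.094);B=pix2w(P,306.5,182.9,.093);S=pix2w(P,270,191,.134)
print(R,B,S, "px",im[148,270],im[183,306])
# brass hex top face mask -> centre at z=.122
a=im.astype(int); br=(a[...,0]>150)&(a[...,0]-a[...,2]>60)&(a[...,1]-a[...,2]>30); br[:, :235]=0; br[:,305:]=0; br[:125]=0; br[225:]=0
ys,xs=np.nonzero(br); print(xs.min(),xs.max(),ys.min(),ys.max())
print("lr",pix2w(P,xs.min(),180,.122),pix2w(P,xs.max(),180,.122),pix2w(P,270,ys.max(),.122))
for c in ([.558,-.025],(S[:2]),[.559,-.023]): print(c,ang(R[:2]-c),ang(B[:2]-c),np.linalg.norm(R[:2]-c),np.linalg.norm(B[:2]-c))
E
```

```text
[0.5607 0.0072 0.094 ] [ 0.5925 -0.028   0.093 ] [ 0.5587 -0.0214  0.134 ] px [243  84  79] [77 76 79]
245 296 150 209
lr [ 0.5381 -0.0135  0.122 ] [ 0.5812 -0.017   0.122 ] [ 0.5571 -0.0411  0.122 ]
[0.558, -0.025] 85.16723567572082 -5.056160517251073 0.03227997358030646 0.034595307963330275
[ 0.5587 -0.0214] 85.97627830280636 -11.078147939915318 0.0286760776251075 0.034394265419631496
[0.559, -0.023] 86.7374900263385 -8.580756688262728 0.030214182367007812 0.03383947086961671
```

Emit:
send_rows(offset=[[0,0.01,-0.089],[0,0,-0.089],[0,0,-0.089],[0,0,-0.089],[0,0,-0.089],[0,0,-0.089],[0,0,-0.089],[0,0,-0.089],[0,0,0],[0,0,0]], turn=[[0,0,0],[0,0,0],[0,0,0],[0,0,0],[0,0,0],[0,0,0],[0,0,0],[0,0,0],[0,0,0],[0,0,0]])

```text
t: 4.25
tcp_pos: [0.5559, -0.0217, 0.111]
eef_rot: [[0.082, 0.997, -0.003], [0.997, -0.082, -0.0], [-0.001, -0.003, -1.0]]
wrist_force: [1.0, 0.2, -0.2]
grip_width: 1.004
gripper_force: 0.0
```

Emit:
send_rows(offset=[[0,0,0],[0,0,0],[0,0,0],[0,0,0],[0,0,0],[0,0,0],[0,0,0],[0,0,0]], turn=[[0,0,0],[0,0,0],[0,0,0],[0,0,0],[0,0,0],[0,0,0],[0,0,0],[0,0,0]], fingers=0, newtons=40)

```text
t: 4.92
tcp_pos: [0.5581, -0.022, 0.1127]
eef_rot: [[0.082, 0.997, 0.002], [0.997, -0.082, 0.0], [0.0, 0.002, -1.0]]
wrist_force: [0.7, -0.1, 3.5]
grip_width: 0.219
gripper_force: 39.1
```

```bash
python3 - <<'E'
from h import *
st()
E
```

```text
t 4.92 tcp [ 0.5581 -0.022   0.1127] yAng -4.72 zax [ 0.0024  0.0002 -1.    ] F [ 0.6982 -0.0879  3.53  ] M [-0.0135 -0.1287  0.0176] g 0.219 39.1 q [-28.9  20.8  31.9 110.7 -13.8  52.1   5.1]
```

```bash
python3 - <<'E'
from h import *
P,a,d=shot("wrist"); P2,b,_=shot("scene")
lm("scene",["nut_mark","seal_mark"],P2)
b=cv2.resize(b[120:240,205:325],(420,420),interpolation=cv2.INTER_CUBIC); a=a[:,90:450]
cv2.imwrite("pics/g1.png",np.hstack([a,b])[:,:,::-1])
E
```

```text
scene nut_mark 0.71 [0.3732 0.1812 0.0915] [359. 197.]
scene seal_mark 0.49 [0.3688 0.1845 0.0954] [361. 197.]
```

View pics/g1.png

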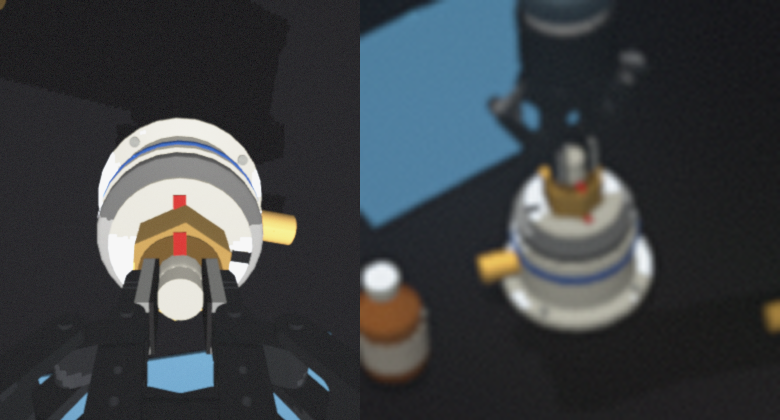

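The pads have closed on the stub at (180,295 in the crop) rather than on the nut. I'll check the heights with depth.

```bash
python3 - <<'E'
from h import *
P,a,d=shot("wrist")
K=P["intrinsics"];T=P["cam_to_world"]
def dep(u,v):
    z=d[v,u]; return T[:3,:3]@np.array([(u-K[0,2])/K[0,0]*z,-(v-K[1,2])/K[1,1]*z,-z])+T[:3,3]
for n,(u,v) in dict(stub=(270,300),nuttop=(270,244),nuttopL=(240,250),ring=(230,215),padLtip=(238,268),padL2=(240,300),padL3=(243,335),padRtip=(302,268),padR2=(298,300),bench=(150,60),mat=(270,375)).items(): print(n,dep(u,v))
for u in range(225,250,4): print(u,[dep(u,v)[2].round(3) for v in range(245,350,10)])
print(P["cam_to_world"])
E
```

```text
stub [ 0.5595 -0.0251  0.1429]
nuttop [ 0.5609 -0.0088  0.1224]
nuttopL [ 0.5467 -0.0112  0.1213]
ring [ 0.5395 -0.0045  0.09  ]
padLtip [ 0.5475 -0.0103  0.1405]
padL2 [ 0.5501 -0.0106  0.1637]
padL3 [ 0.5499 -0.0235  0.1661]
padRtip [ 0.5739 -0.0127  0.1403]
padR2 [ 0.5704 -0.0123  0.1638]
bench [ 0.4833  0.0854 -0.0008]
mat [ 0.5453 -0.1997  0.0027]
225 [np.float64(0.12), np.float64(0.121), np.float64(0.121), np.float64(0.14), np.float64(0.148), np.float64(0.154), np.float64(0.169), np.float64(0.173), np.float64(0.179), np.float64(0.183), np.float64(0.194)]
229 [np.float64(0.121), np.float64(0.121), np.float64(0.122), np.float64(0.139), np.float64(0.153), np.float64(0.16), np.float64(0.168), np.float64(0.173), np.float64(0.178), np.float64(0.184), np.float64(0.193)]
233 [np.float64(0.121), np.float64(0.121), np.float64(0.138), np.float64(0.147), np.float64(0.154), np.float64(0.16), np.float64(0.165), np.float64(0.174), np.float64(0.179), np.float64(0.183), np.float64(0.194)]
237 [np.float64(0.12), np.float64(0.121), np.float64(0.137), np.float64(0.147), np.float64(0.154), np.float
[... 189 characters left out ...]
float64(0.154), np.float64(0.161), np.float64(0.165), np.float64(0.165), np.float64(0.164), np.float64(0.165), np.float64(0.165)]
245 [np.float64(0.122), np.float64(0.12), np.float64(0.138), np.float64(0.147), np.float64(0.153), np.float64(0.157), np.float64(0.159), np.float64(0.16), np.float64(0.162), np.float64(0.163), np.float64(0.162)]
249 [np.float64(0.122), np.float64(0.121), np.float64(0.132), np.float64(0.133), np.float64(0.137), np.float64(0.142), np.float64(0.141), np.float64(-0.001), np.float64(-0.002), np.float64(-0.001), np.float64(-0.001)]
[[ 0.9965  0.0803  0.0232  0.5661]
 [-0.0835  0.9456  0.3145  0.0585]
 [ 0.0033 -0.3154  0.949   0.2705]
 [ 0.      0.      0.      1.    ]]
```

```bash
python3 - <<'E'
from h import *
s=st();P=viewer.camera_params("wrist");R=s["eef_rot"];t=s["tcp_pos"]
for z in (-.02,-.01,0,.014): print(z,[w2pix(P,t+R@[.011,y,z]).round() for y in (-.0093,.0093)])
print("stub top .134",w2pix(P,[.558,-.0225,.134]),"nutcorner",w2pix(P,[.5602,.004,.122]))
P,im,d=shot("scene")
K=P["intrinsics"];T=P["cam_to_world"]
def dep(u,v):
    z=d[v,u]; return T[:3,:3]@np.array([(u-K[0,2])/K[0,0]*z,-(v-K[1,2])/K[1,1]*z,-z])+T[:3,3]
for y in range(158,186,3): print(y,[tuple(dep(x,y)[1:].round(3)) for x in range(256,280,3)])
E
```

```text
t 5.17 tcp [ 0.5581 -0.0221  0.1127] yAng -4.73 zax [ 0.0023  0.0002 -1.    ] F [0.2487 0.418  5.6956] M [-0.0178 -0.2093  0.0162] g 0.22 39.3 q [-28.9  20.8  31.9 110.7 -13.8  52.1   5.1]
-0.02 [array([245., 259.]), array([287., 259.])]
-0.01 [array([246., 249.]), array([286., 249.])]
0 [array([247., 240.]), array([285., 240.])]
0.014 [array([249., 229.]), array([284., 229.])]
stub top .134 [266.0513 283.645 ] nutcorner [265.9897 217.6909]
158 [(np.float64(-0.021), np.float64(0.186)), (np.float64(-0.013), np.float64(0.191)), (np.float64(-0.006), np.float64(0.193)), (np.float64(-0.172), np.float64(0.001)), (np.float64(-0.024), np.float64(0.163)), (np.float64(-0.004), np.float64(0.181)), (np.float64(-0.005), np.float64(0.175)), (np.float64(-0.151), np.float64(0.0))]
161 [(np.float64(-0.01), np.float64(0.187)), (np.float64(-0.013), np.float64(0.179)), (np.float64(-0.01), np.float64(0.178)), (np.float64(-0.159), np.float64(0.002)), (np.float64(-0.023), np.float64(0.153)), (np.float64(-0.009), np.float64(0.163)), (np.float64(-0.013), np.float64(0.154)), (np.float64(-0.142), np.float64(-0
[... 1942 characters left out ...]
91)), (np.float64(-0.001), np.float64(0.089))]
182 [(np.float64(-0.018), np.float64(0.095)), (np.float64(-0.017), np.float64(0.092)), (np.float64(-0.009), np.float64(0.095)), (np.float64(-0.005), np.float64(0.095)), (np.float64(0.002), np.float64(0.098)), (np.float64(0.009), np.float64(0.102)), (np.float64(0.009), np.float64(0.096)), (np.float64(0.011), np.float64(0.093))]
185 [(np.float64(-0.014), np.float64(0.088)), (np.float64(-0.004), np.float64(0.094)), (np.float64(-0.0), np.float64(0.094)), (np.float64(0.007), np.float64(0.097)), (np.float64(0.007), np.float64(0.092)), (np.float64(0.013), np.float64(0.093)), (np.float64(0.018), np.float64(0.094)), (np.float64(0.011), np.float64(0.08))]
```

Emit:
send_rows(offset=[[0,0,0],[0,0,0],[0,0,0],[0,0,0],[0,0,0],[0,0,0]], turn=[[0,0,0],[0,0,0],[0,0,0],[0,0,0],[0,0,0],[0,0,0]], fingers=0.75)

```text
t: 5.72
tcp_pos: [0.5564, -0.022, 0.1114]
eef_rot: [[0.082, 0.997, -0.001], [0.997, -0.082, -0.0], [-0.0, -0.001, -1.0]]
wrist_force: [0.2, -0.9, 0.5]
grip_width: 0.749
gripper_force: 0.0
```

```bash
python3 - <<'E'
from h import *
s=st()
P,a,d=shot("wrist")
K=P["intrinsics"];T=P["cam_to_world"];R=s["eef_rot"]
v,u=np.mgrid[0:420,0:560]
c=np.stack([(u-K[0,2])/K[0,0]*d,-(v-K[1,2])/K[1,1]*d,-d],-1)
L=((c@T[:3,:3].T+T[:3,3])-s["tcp_pos"])@R   # tool frame
m=(d>0)&(L[...,2]<.03)&(L[...,2]>-.12)
for v0 in range(225,360,8):
    print(v0,[tuple((L[v0,x]*1000).round().astype(int)) for x in (170,185,200,215,225,310,325,340,355) if m[v0,x] ])
P2,b,_=shot("scene")
b=cv2.resize(b[120:240,205:325],(420,420),interpolation=cv2.INTER_CUBIC); a=a[:,90:450]
cv2.imwrite("pics/g2.png",np.hstack([a,b])[:,:,::-1])
E
```

```text
t 5.72 tcp [ 0.5564 -0.022   0.1114] yAng -4.73 zax [-0.001  -0.0001 -1.    ] F [ 0.223  -0.8616  0.5177] M [ 0.046   0.0221 -0.0017] g 0.749 0.0 q [-28.9  20.9  31.8 110.8 -13.8  52.1   5.1]
225 [(np.int64(11), np.int64(-28), np.int64(20)), (np.int64(11), np.int64(-23), np.int64(20)), (np.int64(11), np.int64(23), np.int64(19)), (np.int64(11), np.int64(32), np.int64(20)), (np.int64(11), np.int64(40), np.int64(20))]
233 [(np.int64(6), np.int64(-28), np.int64(20)), (np.int64(6), np.int64(-23), np.int64(21)), (np.int64(12), np.int64(22), np.int64(7)), (np.int64(7), np.int64(32), np.int64(19)), (np.int64(7), np.int64(40), np.int64(19))]
241 [(np.int64(2), np.int64(-29), np.int64(20)), (np.int64(2), np.int64(-23), np.int64(20)), (np.int64(13), np.int64(21), np.int64(-6)), (np.int64(2), np.int64(32), np.int64(19))]
249 [(np.int64(-3), np.int64(-29), np.int64(20)), (np.int64(-3), np.int64(-23), np.int64(20)), (np.int64(11), np.int64(20), np.int64(-9)), (np.int64(-3), np.int64(32), np.int64(19)), (np.int64(-4), np.int64(41), np.int64(21))]
257 [(np.int64(-8), np.int64(-29), np.int64(20)), (n
[... 1802 characters left out ...]
nt64(1), np.int64(-30), np.int64(-45)), (np.int64(0), np.int64(34), np.int64(-44))]
321 [(np.int64(8), np.int64(-31), np.int64(-59)), (np.int64(-1), np.int64(-30), np.int64(-46)), (np.int64(-2), np.int64(34), np.int64(-46))]
329 [(np.int64(6), np.int64(-31), np.int64(-60)), (np.int64(-4), np.int64(-30), np.int64(-48)), (np.int64(-5), np.int64(34), np.int64(-46))]
337 [(np.int64(3), np.int64(-32), np.int64(-60)), (np.int64(-7), np.int64(-30), np.int64(-48)), (np.int64(-9), np.int64(34), np.int64(-46))]
345 [(np.int64(12), np.int64(-27), np.int64(-75)), (np.int64(-9), np.int64(-30), np.int64(-50)), (np.int64(-10), np.int64(34), np.int64(-49))]
353 [(np.int64(16), np.int64(-24), np.int64(-84))]
```

View pics/g2.png

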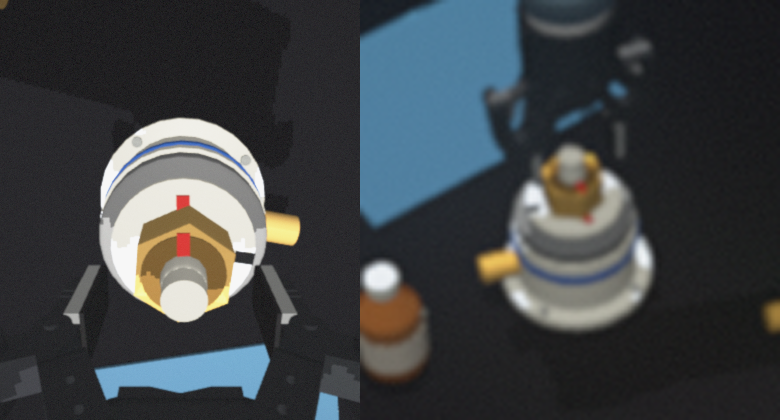

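The fingertips actually sit about 21 mm behind the reported TCP at this opening, so I need to go lower than planned. I'll descend 24 mm and re-centre.

Emit:
send_rows(offset=[[0.0075,-0.015,-0.03],[0,0,-0.03],[0,0,-0.03],[0,0,-0.03],[0,0,0],[0,0,0]], turn=[[0,0,0],[0,0,0],[0,0,0],[0,0,0],[0,0,0],[0,0,0]])

```text
t: 6.32
tcp_pos: [0.5577, -0.025, 0.0869]
eef_rot: [[0.082, 0.997, -0.002], [0.997, -0.082, -0.0], [-0.0, -0.002, -1.0]]
wrist_force: [0.6, 0.1, 0.2]
grip_width: 0.749
gripper_force: 0.0
```

Emit:
send_rows(offset=[[0,0,0],[0,0,0],[0,0,0],[0,0,0],[0,0,0],[0,0,0]], turn=[[0,0,0],[0,0,0],[0,0,0],[0,0,0],[0,0,0],[0,0,0]], fingers=0, newtons=40)

```text
t: 6.82
tcp_pos: [0.5578, -0.0249, 0.0883]
eef_rot: [[0.083, 0.997, -0.001], [0.997, -0.083, 0.001], [0.001, -0.001, -1.0]]
wrist_force: [-3.1, 0.3, 6.8]
grip_width: 0.54
gripper_force: 39.5
```

```bash
python3 - <<'E'
from h import *
st()
E
```

```text
t 6.82 tcp [ 0.5578 -0.0249  0.0883] yAng -4.74 zax [-0.0012  0.0007 -1.    ] F [-3.111   0.2565  6.788 ] M [ 0.115   0.8477 -0.1116] g 0.54 39.5 q [-27.7  23.1  31.  111.3 -15.4  49.7   6.7]
```

The opening is 0.54, or 45.9 mm, so the fingers are on the flats. Turning clockwise 80°.

Emit:
send_rows(offset=[[0,0,0],[0,0,0],[0,0,0],[0,0,0],[0,0,0],[0,0,0],[0,0,0],[0,0,0],[0,0,0],[0,0,0],[0,0,0],[0,0,0],[0,0,0],[0,0,0],[0,0,0],[0,0,0],[0,0,0]], turn=[[0,0,-0.0556],[0,0,-0.0556],[0,0,-0.0556],[0,0,-0.0556],[0,0,-0.0556],[0,0,-0.0556],[0,0,-0.0556],[0,0,-0.0556],[0,0,-0.0556],[0,0,-0.0556],[0,0,-0.0556],[0,0,-0.0556],[0,0,-0.0556],[0,0,-0.0556],[0,0,-0.0556],[0,0,-0.0556],[0,0,0]])

```text
t: 8.23
tcp_pos: [0.5578, -0.0249, 0.0883]
eef_rot: [[0.996, 0.088, -0.002], [0.088, -0.996, 0.0], [-0.001, -0.001, -1.0]]
wrist_force: [-3.1, 1.0, 6.3]
grip_width: 0.539
gripper_force: 40.2
```

```bash
python3 - <<'E'
from h import *
st()
P,a,d=shot("wrist"); P2,b,_=shot("top")
lm("top",["nut_mark","seal_mark"],P2); Q=viewer.camera_params("wrist")
cv2.imwrite("pics/g3w.png",a[:,:,::-1])
b=cv2.resize(b[190:250,292:352],(420,420),interpolation=cv2.INTER_CUBIC); a=a[:,90:450]
cv2.imwrite("pics/g3.png",np.hstack([a,b])[:,:,::-1])
E
```

```text
t 8.23 tcp [ 0.5578 -0.0249  0.0883] yAng -84.94 zax [-0.0015  0.0005 -1.    ] F [-3.1334  0.9632  6.266 ] M [ 0.1793  0.9388 -0.1298] g 0.539 40.2 q [-41.6  28.2  49.1 111.9 -27.   52.1 -63.6]
top nut_mark 0.68 [0.3678 0.1814 0.0915] [234. 298.]
top seal_mark 0.69 [0.3691 0.1801 0.0973] [234. 297.]
```

View pics/g3.png

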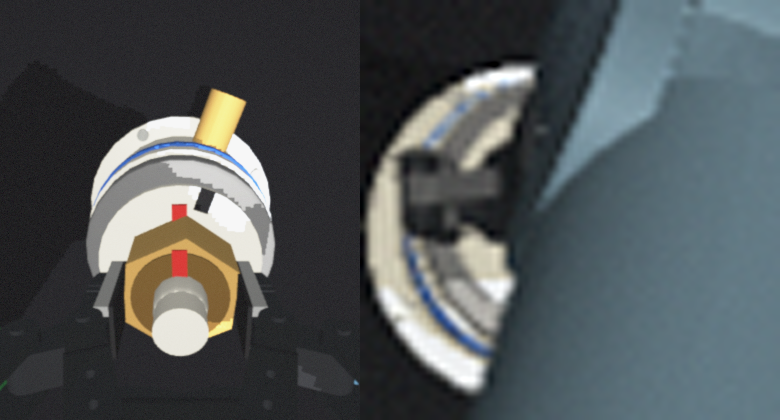

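The wrist view shows the red pointer at (269,212) and the black line at (295,200), with about 13-17° to go.

```bash
cat >> h.py <<'E'
def relang(im,P,s,box=(180,150,380,260)):
    """angle red->black in tool frame, axis assumed on tool x line through pointer; black at r=35mm"""
    x0,y0,x1,y1=box; a=im.astype(int)
    m=np.zeros(im.shape[:2],bool); m[y0:y1,x0:x1]=1
    rd=m&(a[...,0]>150)&(a[...,1]<100)&(a[...,2]<100)
    def blobs(mm):
        n,l,stt,c=cv2.connectedComponentsWithStats(mm.astype(np.uint8)); return [(tuple(c[i].round(1)),int(stt[i,4])) for i in range(1,n) if stt[i,4]>15]
    return blobs(rd),blobs(m&(a.max(-1)<62))
E
python3 - <<'E'
from h import *
im=cv2.imread("pics/g3w.png")[:,:,::-1];s=arm.read_state();P=viewer.camera_params("wrist")
print(relang(im,P,s,(240,160,330,280)))
R=s["eef_rot"]
for n,(u,v,z) in dict(red=(269.3,212,.094),blk=(294.7,201,.093),stub=(270.3,331,.142),stub2=(270.3,331,.134),line=(269,263,.122)).items(): print(n,((pix2w(P,u,v,z)-s["tcp_pos"])@R*1000).round(1))
E
```

```text
([((np.float64(268.4), np.float64(211.7)), 192), ((np.float64(269.2), np.float64(262.7)), 432)], [((np.float64(293.9), np.float64(200.4)), 248)])
red [29.6  0.1 -5.8]
blk [34.5 11.7 -4.8]
stub [  1.8   0.5 -53.7]
stub2 [ -4.4   0.5 -45.7]
line [ 18.2  -0.  -33.7]
```

About 19° remains. I'll turn 15° and measure again.

Emit:
send_rows(offset=[[0,0,0],[0,0,0],[0,0,0],[0,0,0],[0,0,0]], turn=[[0,0,-0.0556],[0,0,-0.0556],[0,0,-0.0556],[0,0,0],[0,0,0]])

```text
t: 8.85
tcp_pos: [0.5578, -0.0249, 0.0883]
eef_rot: [[0.985, -0.171, -0.001], [-0.171, -0.985, 0.001], [-0.002, -0.0, -1.0]]
wrist_force: [-4.5, 0.4, 6.6]
grip_width: 0.541
gripper_force: 40.8
```

```bash
cat > m.py <<'E'
from h import *
def meas():
    s=st(); P,im,d=shot("wrist")
    r,b=relang(im,P,s,(240,160,330,280)); print(r,b); R=s["eef_rot"]
    f=lambda c,z:((pix2w(P,*c,z)-s["tcp_pos"])@R*1000)
    rr=[f(c,.094) for c,_ in r][0]; out=[f(c,.093) for c,n in b]
    print("red",rr,"blk",out,[np.degrees(np.arcsin((o[1]-rr[1])/35)) for o in out])
if __name__=="__main__": meas()
E
python3 m.py
```

```text
t 8.85 tcp [ 0.5578 -0.0249  0.0883] yAng -99.82 zax [-0.0014  0.0007 -1.    ] F [-4.5433  0.4406  6.605 ] M [ 0.1877  0.8987 -0.1326] g 0.541 40.8 q [-44.1  29.8  52.6 112.  -29.7  52.9 -76.3]
[((np.float64(268.7), np.float64(211.5)), 197), ((np.float64(269.3), np.float64(262.8)), 429)] [((np.float64(275.3), np.float64(194.8)), 208)]
red [29.8876 -0.6894 -5.7761] blk [array([37.5634,  2.3194, -4.7891])] [np.float64(4.931473218433069)]
```

Emit:
send_rows(offset=[[0,0,0],[0,0,0],[0,0,0],[0,0,0]], turn=[[0,0,-0.02],[0,0,-0.02],[0,0,0],[0,0,0]])

```text
t: 9.23
tcp_pos: [0.5578, -0.0249, 0.0883]
eef_rot: [[0.973, -0.232, -0.001], [-0.232, -0.973, 0.001], [-0.001, -0.001, -1.0]]
wrist_force: [-4.4, 0.7, 5.7]
grip_width: 0.539
gripper_force: 40.8
```

```bash
python3 m.py
```

```text
t 9.23 tcp [ 0.5578 -0.0249  0.0883] yAng -103.41 zax [-0.0013  0.0009 -1.    ] F [-4.3717  0.6851  5.7182] M [ 0.1965  0.9272 -0.1872] g 0.539 40.8 q [-44.6  30.2  53.4 112.  -30.4  53.1 -79.3]
[((np.float64(268.8), np.float64(211.5)), 197), ((np.float64(269.3), np.float64(262.8)), 428)] [((np.float64(270.5), np.float64(194.1)), 201)]
red [29.8743 -0.7663 -5.7678] blk [array([37.8834,  0.0191, -4.7802])] [np.float64(1.2858022948341166)]
```

Emit:
send_rows(offset=[[0,0,0],[0,0,0],[0,0,0]], turn=[[0,0,-0.011],[0,0,0],[0,0,0]])

```text
t: 9.53
tcp_pos: [0.5579, -0.0249, 0.0883]
eef_rot: [[0.969, -0.248, -0.001], [-0.248, -0.969, 0.001], [-0.001, -0.001, -1.0]]
wrist_force: [-3.5, 0.6, 5.3]
grip_width: 0.54
gripper_force: 40.0
```

```bash
python3 m.py
```

```text
t 9.53 tcp [ 0.5579 -0.0249  0.0883] yAng -104.37 zax [-0.0013  0.0009 -1.    ] F [-3.5375  0.5899  5.2651] M [ 0.1505  0.8686 -0.0087] g 0.54 40.0 q [-44.8  30.3  53.6 112.  -30.5  53.2 -80.1]
[((np.float64(268.6), np.float64(211.5)), 197), ((np.float64(269.2), np.float64(262.7)), 431)] [((np.float64(269.0), np.float64(194.2)), 203)]
red [29.8513 -0.8603 -5.768 ] blk [array([37.8137, -0.6633, -4.7798])] [np.float64(0.32248639749233127)]
```

Emit:
send_rows(offset=[[0,0,0],[0,0,0],[0,0,0]], turn=[[0,0,-0.007],[0,0,0],[0,0,0]])

```text
t: 9.83
tcp_pos: [0.5579, -0.0249, 0.0883]
eef_rot: [[0.966, -0.258, -0.001], [-0.258, -0.966, 0.001], [-0.001, -0.0, -1.0]]
wrist_force: [-3.9, 0.3, 6.2]
grip_width: 0.546
gripper_force: 39.2
```

```bash
python3 m.py
```

```text
t 9.83 tcp [ 0.5579 -0.0249  0.0883] yAng -104.98 zax [-0.0013  0.0008 -1.    ] F [-3.9377  0.3258  6.2137] M [0.2097 0.8463 0.0892] g 0.546 39.2 q [-44.9  30.3  53.8 112.  -30.6  53.2 -80.6]
[((np.float64(268.5), np.float64(211.4)), 197), ((np.float64(269.2), np.float64(262.7)), 431)] [((np.float64(268.4), np.float64(194.2)), 199)]
red [29.8728 -0.9485 -5.7477] blk [array([37.7868, -0.9785, -4.759 ])] [np.float64(-0.04916690039656467)]
```

The torque is just beginning to rise and the marks meet to within about 0.1°. The nut is hand-tight, with its x axis at -15°. Releasing, lifting and going to the rack.

Emit:
send_rows(offset=[[0,0,0],[0,0,0],[0,0,0],[0,0,0],[0,0,0.1],[0,0,0.13],[0,0,0.13],[0,0,0.13],[0,0,0.13],[0,0,0.05]], turn=[[0,0,0],[0,0,0],[0,0,0],[0,0,0],[0,0,0],[0,0,0],[0,0,0],[0,0,0],[0,0,0],[0,0,0]], fingers=0.8)

```text
t: 10.72
tcp_pos: [0.5608, -0.0257, 0.2254]
eef_rot: [[0.966, -0.259, 0.006], [-0.26, -0.966, 0.0], [0.006, -0.002, -1.0]]
wrist_force: [1.0, 0.1, 0.2]
grip_width: 0.801
gripper_force: 0.0
```

Emit:
send_rows(offset=[[-0.01,0.1465,0],[-0.01,0.1465,0],[-0.01,0.1465,0],[-0.01,0.1465,0],[-0.01,0.1465,0],[-0.01,0.1465,0],[-0.01,0.1465,0],[-0.01,0.1465,0],[-0.01,0.1465,0],[-0.01,0.1465,0],[0,0,0],[0,0,0]], turn=[[0,0,0.019],[0,0,0.019],[0,0,0.019],[0,0,0.019],[0,0,0.019],[0,0,0.019],[0,0,0.019],[0,0,0.019],[0,0,0.019],[0,0,0.019],[0,0,0],[0,0,0]])

```text
t: 11.72
tcp_pos: [0.5374, 0.2718, 0.2209]
eef_rot: [[0.999, 0.043, -0.001], [0.043, -0.999, -0.001], [-0.001, 0.001, -1.0]]
wrist_force: [-0.2, -0.4, -0.4]
grip_width: 0.803
gripper_force: 0.0
```

```bash
python3 - <<'E'
from h import *
st(); P,im,d=shot("wrist","w4")
lm("wrist",["wrench","wrench_mid","wrench_rack"],P)
P,im,d=shot("top"); lm("top",["nut_mark","seal_mark","wrench","wrench_mid","wrench_rack"],P)
E
```

```text
t 11.72 tcp [0.5374 0.2718 0.2209] yAng -87.55 zax [-0.0006 -0.0008 -1.    ] F [-0.1708 -0.3802 -0.4389] M [-0.0346 -0.0593  0.0043] g 0.803 0.0 q [ -73.7   23.7   54.5   99.9  -20.7   67.3 -100.7]
wrist wrench 0.92 [0.6421 0.2712 0.0538] [275.  63.]
wrist wrench_mid 0.84 [0.5656 0.2627 0.0496] [280. 151.]
wrist wrench_mid 0.7 [0.5659 0.4745 0.0033] [ 79. 135.]
wrist wrench_rack 0.91 [0.5422 0.2664 0.003 ] [275. 165.]
top nut_mark 0.86 [ 0.5877 -0.0313  0.0917] [324. 207.]
top nut_mark 0.5 [0.3703 0.1818 0.0938] [234. 297.]
top seal_mark 0.7 [0.3676 0.1822 0.0954] [234. 298.]
top seal_mark 0.66 [ 0.5936 -0.0339  0.0886] [325. 205.]
top wrench 0.68 [0.6353 0.2705 0.0527] [203. 188.]
top wrench_mid 0.81 [0.5548 0.2641 0.0552] [205. 219.]
top wrench_rack 0.79 [0.5369 0.2653 0.    ] [207. 228.]
```

View pics/w4.png

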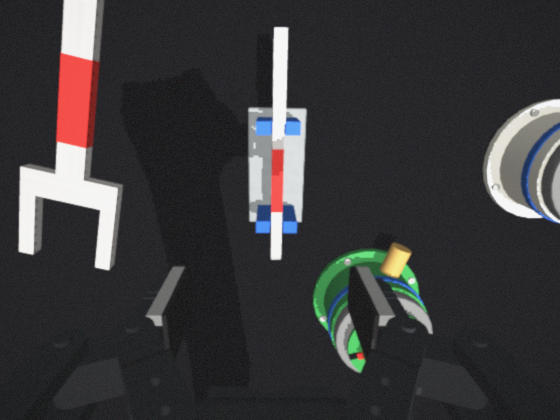

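The wrist view shows the wrench standing in the rack, with the handle from (280,100) to (276,258) and the red band at (277,150-210).

```bash
python3 - <<'E'
from h import *
P=viewer.camera_params("wrist"); s=arm.read_state()
for u,v in ((280,105),(278.5,135),(277.5,160),(277,205),(276,255)): print(pix2w(P,u,v,.065), ((pix2w(P,u,v,.065)-s["tcp_pos"])@s["eef_rot"])*1000)
im=cv2.imread("pics/w4.png").astype(int)
m=(im[...,2]>150)&(im[...,1]<100); ys,xs=np.nonzero(m[:,250:310]); print("band rows",ys.min(),ys.max(),xs.min()+250,xs.max()+250)
for v in (ys.min(),ys.max()): print(pix2w(P,277.5,v,.065))
E
```

```text
[0.609  0.2609 0.065 ] [ 70.161    8.9534 156.909 ]
[0.5835 0.2611 0.065 ] [ 44.6639   7.8266 156.9069]
[0.5612 0.2611 0.065 ] [ 22.3596   7.0669 156.905 ]
[0.5184 0.2598 0.065 ] [-20.4373   6.8337 156.9011]
[0.4664 0.2587 0.065 ] [-72.4558   6.1109 156.8964]
band rows 150 211 271 282
[0.5702 0.2614 0.065 ]
[0.5124 0.2591 0.065 ]
```

```bash
python3 - <<'E'
from h import *
P,im,d=shot("top"); a=im.astype(int)
m=(a[...,0]>130)&(a[...,1]<80)&(a[...,2]<80); m[:, :190]=0; m[:,220:]=0
ys,xs=np.nonzero(m); print(ys.min(),ys.max(),len(ys))
for v in (ys.min()+2,(ys.min()+ys.max())//2,ys.max()-2):
    u=xs[ys==v]; print(v,u.mean(),len(u),pix2w(P,u.mean(),v,.065))
for v,u in ((255,203),(182,203)): print(pix2w(P,u,v,.065))
E
```

```text
224 238 71
226 203.0 5 [0.5373 0.2657 0.065 ]
231 203.0 5 [0.5249 0.2651 0.065 ]
236 203.0 5 [0.5126 0.2646 0.065 ]
[0.4661 0.2626 0.065 ]
[0.6477 0.2704 0.065 ]
```

Emit:
send_rows(offset=[[0.0075,-0.02,-0.093],[0,-0.02,-0.093],[0,0,-0.093],[0,0,-0.093],[0,0,-0.093],[0,0,-0.093],[0,0,-0.093],[0,0,-0.093],[0,0,-0.093],[0,0,-0.093],[0,0,0],[0,0,0]], turn=[[0,0,0],[0,0,0],[0,0,0],[0,0,0],[0,0,0],[0,0,0],[0,0,0],[0,0,0],[0,0,0],[0,0,0],[0,0,0],[0,0,0]])

```text
t: 13.27
tcp_pos: [0.5391, 0.2596, 0.035]
eef_rot: [[0.999, 0.036, -0.002], [0.036, -0.999, -0.001], [-0.002, 0.001, -1.0]]
wrist_force: [0.5, 0.2, 0.0]
grip_width: 0.8
gripper_force: 0.0
```

Emit:
send_rows(offset=[[0,0,0],[0,0,0],[0,0,0],[0,0,0],[0,0,0],[0,0,0],[0,0,0],[0,0,0],[0,0,0],[0,0,0]], turn=[[0,0,0],[0,0,0],[0,0,0],[0,0,0],[0,0,0],[0,0,0],[0,0,0],[0,0,0],[0,0,0],[0,0,0]], fingers=0, newtons=30)

```text
t: 14.1
tcp_pos: [0.5405, 0.2639, 0.037]
eef_rot: [[0.999, 0.038, 0.002], [0.038, -0.999, 0.005], [0.002, -0.005, -1.0]]
wrist_force: [-1.1, 5.7, 2.8]
grip_width: 0.107
gripper_force: 33.0
```

```bash
python3 - <<'E'
from h import *
st(); P,im,d=shot("wrist"); P2,b,_=shot("scene")
b=cv2.resize(b[200:320,265:385],(420,420),interpolation=cv2.INTER_CUBIC)
cv2.imwrite("pics/w5.png",np.hstack([im[:,90:450],b])[:,:,::-1])
E
```

```text
t 14.1 tcp [0.5405 0.2639 0.037 ] yAng -87.83 zax [ 0.0017  0.0053 -1.    ] F [-1.1432  5.6795  2.8085] M [ 1.2331  0.0749 -0.0899] g 0.107 33.0 q [-64.4  36.5  44.4 107.2 -33.4  49.8 -91.1]
```

View pics/w5.png

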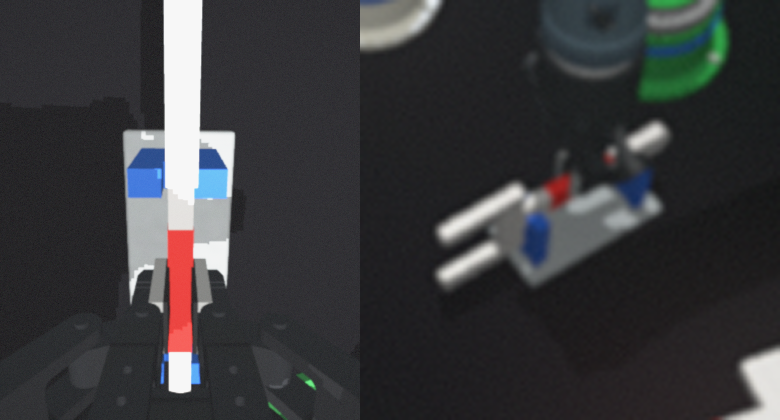

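The wrench handle is gripped at its red band (about (180,290) in the left panel) at 9.1 mm. I'll tighten the grip and lift straight up.

Emit:
send_rows(offset=[[0,0,0],[0,0,0],[0,0.01,0.02],[0,0,0.04],[0,0,0.04],[0,0,0.06],[0,0,0.1],[0,0,0.1],[0,0,0.1],[0,0,0.1],[0,0,0.1],[0,0,0.1],[0,0,0.1],[0,0,0]], turn=[[0,0,0],[0,0,0],[0,0,0],[0,0,0],[0,0,0],[0,0,0],[0,0,0],[0,0,0],[0,0,0],[0,0,0],[0,0,0],[0,0,0],[0,0,0],[0,0,0]], newtons=90)

```text
t: 15.37
tcp_pos: [0.5423, 0.2602, 0.2123]
eef_rot: [[0.999, 0.034, 0.005], [0.034, -0.999, 0.002], [0.005, -0.002, -1.0]]
wrist_force: [2.0, -0.5, 0.1]
grip_width: 0.083
gripper_force: 90.6
```

```bash
python3 - <<'E'
from h import *
st(); P,im,d=shot("wrist")
lm("wrist",["wrench","wrench_mid"],P)
P,im,d=shot("scene"); lm("scene",["wrench","wrench_mid","mat"],P)
P,im,d=shot("top"); lm("top",["mat"],P); a=im.astype(int)
m=((a[...,2]-a[...,0]>50)&(a[...,2]>90)); m[:, :350]=0; 
n,l,stt,c=cv2.connectedComponentsWithStats(m.astype(np.uint8)); i=1+stt[1:,4].argmax()
q=cv2.minAreaRect(np.argwhere(l==i)[:,::-1].astype(np.float32)); print(q)
print([pix2w(P,*p,.004).round(3) for p in cv2.boxPoints(q)])
E
```

```text
t 15.37 tcp [0.5423 0.2602 0.2123] yAng -88.06 zax [ 0.0049  0.0019 -1.    ] F [ 2.0151 -0.4994  0.0676] M [0.0539 0.0064 0.0021] g 0.083 90.6 q [-72.7  24.   54.8 100.8 -21.3  66.  -99.6]
wrist wrench 0.74 [0.6457 0.261  0.2278] [276.  30.]
wrist wrench_mid 0.63 [0.5668 0.4735 0.0036] [ 65. 143.]
wrist wrench_mid 0.6 [0.5668 0.2541 0.2235] [285. 227.]
scene wrench 0.97 [0.636  0.2645 0.2243] [297. 229.]
scene wrench 0.71 [0.4524 0.4998 0.0077] [407. 313.]
scene wrench_mid 0.78 [0.561  0.2619 0.2265] [323. 215.]
scene wrench_mid 0.57 [0.5666 0.4765 0.0083] [365. 328.]
scene mat 0.85 [ 0.5569 -0.2881  0.0012] [227. 146.]
top mat 0.93 [ 0.5561 -0.2884  0.0036] [416. 225.]
((415.64752197265625, 226.10208129882812), (107.74259948730469, 83.54072570800781), 83.774169921875)
[array([ 0.683, -0.161,  0.004]), array([ 0.714, -0.387,  0.004]), array([ 0.428, -0.408,  0.004]), array([ 0.4  , -0.189,  0.004])]
```

The wrench is free of the rack. The mat is centred at (0.557, -0.287) with its long axis at about 5°. Carrying the wrench over it and turning 33°.

Emit:
send_rows(offset=[[0.001,-0.1775,0],[0.001,-0.1775,0],[0.001,-0.1775,0],[0.001,-0.1775,0],[0.001,-0.1775,0],[0.001,-0.1775,0],[0.001,-0.1775,0],[0.001,-0.1775,0],[0.001,-0.1775,0],[0.001,-0.1775,0],[0.001,-0.1775,0],[0.001,-0.1775,0],[0.001,-0.1775,0],[0.001,-0.1775,0],[0.001,-0.1775,0],[0.001,-0.1775,0],[0,0,0],[0,0,0]], turn=[[0,0,0.023],[0,0,0.023],[0,0,0.023],[0,0,0.023],[0,0,0.023],[0,0,0.023],[0,0,0.023],[0,0,0.023],[0,0,0.023],[0,0,0.023],[0,0,0.023],[0,0,0.023],[0,0,0.023],[0,0,0.023],[0,0,0.023],[0,0,0.023],[0,0,0],[0,0,0]])

```text
t: 17.32
tcp_pos: [0.5407, -0.3107, 0.2077]
eef_rot: [[0.822, 0.57, -0.001], [0.57, -0.822, -0.002], [-0.003, 0.001, -1.0]]
wrist_force: [0.2, 0.4, -1.0]
grip_width: 0.084
gripper_force: 90.6
```

```bash
python3 - <<'E'
from h import *
st()
E
```

```text
t 17.32 tcp [ 0.5407 -0.3107  0.2077] yAng -55.24 zax [-0.0013 -0.0025 -1.    ] F [ 0.1631  0.4017 -0.9959] M [0.0554 0.033  0.0087] g 0.084 90.6 q [-14.1  26.9  52.6  97.6 -22.8  67.  -10.6]
```

Emit:
send_rows(offset=[[0,0,0],[0,0,0],[0,0,0],[0,0,0],[0,0,0],[0,0,0],[0,0,0],[0,0,0],[0,0,0],[0,0,0],[0,0,0],[0,0,0]], turn=[[-0.0456,-0.0317,0],[-0.0456,-0.0317,0],[-0.0456,-0.0317,0],[-0.0456,-0.0317,0],[-0.0456,-0.0317,0],[-0.0456,-0.0317,0],[-0.0456,-0.0317,0],[-0.0456,-0.0317,0],[-0.0456,-0.0317,0],[-0.0456,-0.0317,0],[0,0,0],[0,0,0]])

```text
t: 18.32
tcp_pos: [0.5422, -0.3041, 0.206]
eef_rot: [[0.817, 0.379, 0.435], [0.577, -0.522, -0.629], [-0.012, 0.764, -0.645]]
wrist_force: [0.3, -1.1, -2.2]
grip_width: 0.083
gripper_force: 90.6
```

```bash
python3 - <<'E'
from h import *
s=st();print(s["eef_rot"])
P,im,d=shot("scene"); lm("scene",["wrench","wrench_mid"],P)
P,im,d=shot("top"); lm("top",["wrench","wrench_mid"],P)
E
```

```text
t 18.32 tcp [ 0.5422 -0.3041  0.206 ] yAng -54.0 zax [ 0.4346 -0.6287 -0.6449] F [ 0.3213 -1.0683 -2.1845] M [0.8224 0.6216 0.0195] g 0.083 90.6 q [-65.3  33.   86.7 132.4   6.5   6.5 -51.9]
[[ 0.8169  0.3791  0.4346]
 [ 0.5766 -0.5219 -0.6287]
 [-0.0115  0.7642 -0.6449]]
scene wrench 0.86 [0.4509 0.4971 0.0053] [406. 313.]
scene wrench 0.54 [ 0.6127 -0.2383  0.2131] [211. 110.]
scene wrench_mid 0.59 [0.5617 0.4745 0.0077] [366. 327.]
scene wrench_mid 0.53 [ 0.5527 -0.2791  0.2164] [222.  95.]
top wrench 0.79 [ 0.6162 -0.2363  0.2164] [427. 189.]
top wrench 0.71 [0.4488 0.5015 0.0078] [113. 260.]
top wrench_mid 0.93 [ 0.5503 -0.2851  0.2184] [451. 220.]
top wrench_mid 0.89 [0.5624 0.4755 0.0067] [126. 216.]
```

The outward tilt brings joints 3, 4 and 6 close to their limits, so I'll tilt the other way instead, with the hand on the outer side.

Emit:
send_rows(offset=[[0,0,0],[0,0,0],[0,0,0],[0,0,0],[0,0,0],[0,0,0],[0,0,0],[0,0,0],[0,0,0],[0,0,0],[0,0,0],[0,0,0],[0,0,0],[0,0,0],[0,0,0],[0,0,0],[0,0,0],[0,0,0],[0,0,0],[0,0,0]], turn=[[0.0456,0.0317,0],[0.0456,0.0317,0],[0.0456,0.0317,0],[0.0456,0.0317,0],[0.0456,0.0317,0],[0.0456,0.0317,0],[0.0456,0.0317,0],[0.0456,0.0317,0],[0.0456,0.0317,0],[0.0456,0.0317,0],[0.0456,0.0317,0],[0.0456,0.0317,0],[0.0456,0.0317,0],[0.0456,0.0317,0],[0.0456,0.0317,0],[0.0456,0.0317,0],[0.0456,0.0317,0],[0.0456,0.0317,0],[0,0,0],[0,0,0]])

```text
t: 20.28
tcp_pos: [0.5427, -0.3082, 0.207]
eef_rot: [[0.819, 0.442, -0.365], [0.573, -0.628, 0.527], [0.004, -0.641, -0.768]]
wrist_force: [-0.1, -0.0, -2.0]
grip_width: 0.087
gripper_force: 90.6
```

```bash
python3 - <<'E'
from h import *
s=st();print(s["eef_rot"])
P,im,d=shot("scene"); lm("scene",["wrench","wrench_mid"],P)
P,im,d=shot("top"); lm("top",["wrench","wrench_mid"],P)
E
```

```text
t 20.28 tcp [ 0.5427 -0.3082  0.207 ] yAng -54.84 zax [-0.3648  0.5265 -0.7679] F [-0.0734 -0.0168 -2.0383] M [-0.7858 -0.4186 -0.0161] g 0.087 90.6 q [ 13.3  50.4  37.6  66.5 -33.7 111.9  -5.8]
[[ 0.8194  0.4423 -0.3648]
 [ 0.5733 -0.6278  0.5265]
 [ 0.0039 -0.6405 -0.7679]]
scene wrench 0.87 [ 0.6282 -0.2601  0.2203] [202. 106.]
scene wrench 0.62 [0.452  0.4979 0.0087] [406. 312.]
scene wrench_mid 0.93 [0.5675 0.4772 0.0086] [365. 328.]
scene wrench_mid 0.58 [ 0.5694 -0.3039  0.2216] [214.  91.]
top wrench 0.79 [0.4498 0.498  0.0066] [115. 260.]
top wrench 0.69 [ 0.6282 -0.2568  0.2243] [438. 183.]
top wrench_mid 0.74 [0.564  0.476  0.0073] [126. 216.]
top wrench_mid 0.56 [ 0.5631 -0.3058  0.2221] [461. 214.]
```

Emit:
send_rows(offset=[[-0.0084,0.0153,-0.094],[-0.0084,0.0153,-0.094],[-0.0084,0.0153,-0.094],[-0.0084,0.0153,-0.094],[-0.0084,0.0153,-0.094],[-0.0084,0.0153,-0.094],[-0.0084,0.0153,-0.094],[-0.0084,0.0153,-0.094],[0,0,0],[0,0,0],[0,0,0],[0,0,0],[0,0,0],[0,0,0],[0,0,0]], turn=[[0,0,0],[0,0,0],[0,0,0],[0,0,0],[0,0,0],[0,0,0],[0,0,0],[0,0,0],[0.0365,0.0254,0],[0.0365,0.0254,0],[0.0365,0.0254,0],[0,0,0],[0,0,0],[0,0,0],[0,0,0]])

```text
t: 21.83
tcp_pos: [0.5305, -0.2813, 0.0589]
eef_rot: [[0.818, 0.36, -0.449], [0.575, -0.503, 0.645], [0.006, -0.786, -0.618]]
wrist_force: [-1.0, 0.3, -2.5]
grip_width: 0.083
gripper_force: 90.6
```

```bash
python3 - <<'E'
from h import *
s=st()
P,im,d=shot("scene"); lm("scene",["wrench","wrench_mid"],P)
P,im,d=shot("top"); lm("top",["wrench","wrench_mid"],P)
E
```

```text
t 21.83 tcp [ 0.5305 -0.2813  0.0589] yAng -54.43 zax [-0.4487  0.6454 -0.6182] F [-1.0031  0.2558 -2.4952] M [-0.8961 -0.6207  0.0215] g 0.083 90.6 q [ 17.1  63.7  31.3  65.2 -36.8 111.   -4. ]
scene wrench 0.92 [0.4528 0.4981 0.008 ] [406. 313.]
scene wrench 0.63 [ 0.6199 -0.2355  0.0752] [214. 146.]
scene wrench_mid 0.56 [ 0.5578 -0.2827  0.0702] [225. 131.]
scene wrench_mid 0.3 [ 0.5915 -0.0351  0.095 ] [253. 178.]
top wrench 0.78 [ 0.6204 -0.2349  0.0709] [404. 197.]
top wrench 0.62 [0.4521 0.4991 0.0078] [114. 259.]
top wrench_mid 0.88 [0.5628 0.4748 0.0067] [126. 216.]
top wrench_mid 0.8 [ 0.5515 -0.2813  0.0678] [423. 225.]
```

Emit:
send_rows(offset=[[0,0,-0.045],[0,0,-0.045],[0,0,-0.045],[0,0,-0.045],[0,0,0],[0,0,0]], turn=[[0,0,0],[0,0,0],[0,0,0],[0,0,0],[0,0,0],[0,0,0]])

```text
t: 22.63
tcp_pos: [0.5289, -0.2811, 0.02]
eef_rot: [[0.819, 0.355, -0.451], [0.574, -0.501, 0.648], [0.004, -0.789, -0.614]]
wrist_force: [-0.8, 0.5, -1.1]
grip_width: 0.08
gripper_force: 90.6
```

```bash
python3 - <<'E'
from h import *
s=st()
P,im,d=shot("scene"); lm("scene",["wrench","wrench_mid"],P)
P,im,d=shot("top"); lm("top",["wrench","wrench_mid"],P)
E
```

```text
t 22.63 tcp [ 0.5289 -0.2811  0.02  ] yAng -54.65 zax [-0.451   0.648  -0.6138] F [-0.8329  0.5133 -1.0642] M [-0.8664 -0.6047  0.005 ] g 0.08 90.6 q [ 17.6  66.6  30.6  64.7 -37.4 109.   -3.5]
scene wrench 0.89 [ 0.6185 -0.2337  0.0323] [217. 156.]
scene wrench 0.83 [0.4519 0.4989 0.0054] [407. 313.]
scene wrench_mid 0.79 [ 0.5563 -0.2792  0.0305] [227. 141.]
scene wrench_mid 0.73 [0.5646 0.4742 0.0078] [365. 327.]
top wrench 0.94 [ 0.6162 -0.2332  0.0311] [399. 201.]
top wrench 0.7 [0.4495 0.4997 0.0054] [114. 260.]
top wrench_mid 0.69 [0.565  0.4784 0.0098] [125. 215.]
top wrench_mid 0.65 [ 0.5505 -0.2833  0.0314] [418. 227.]
```

Emit:
send_rows(offset=[[0,0,-0.008],[0,0,0],[0,0,0]], turn=[[0,0,0],[0,0,0],[0,0,0]])

```text
t: 23.18
tcp_pos: [0.5296, -0.2815, 0.0198]
eef_rot: [[0.819, 0.357, -0.45], [0.574, -0.502, 0.647], [0.005, -0.788, -0.616]]
wrist_force: [0.2, 0.0, -1.8]
grip_width: 0.085
gripper_force: 90.6
```

Emit:
send_rows(offset=[[0,0,0],[0,0,0],[0,0,0],[0,0,0],[0,0,0],[0,0,0]], turn=[[0,0,0],[0,0,0],[0,0,0],[0,0,0],[0,0,0],[0,0,0]], fingers=0.3, newtons=30)

```text
t: 23.68
tcp_pos: [0.5297, -0.2815, 0.0201]
eef_rot: [[0.819, 0.357, -0.45], [0.574, -0.501, 0.647], [0.006, -0.788, -0.616]]
wrist_force: [0.2, -0.4, 0.3]
grip_width: 0.289
gripper_force: 0.0
```

```bash
python3 - <<'E'
from h import *
s=st()
P,im,d=shot("scene"); lm("scene",["wrench","wrench_mid"],P)
P,im,d=shot("top"); lm("top",["wrench","wrench_mid"],P)
E
```

```text
t 23.68 tcp [ 0.5297 -0.2815  0.0201] yAng -54.54 zax [-0.4497  0.6471 -0.6156] F [ 0.1981 -0.3924  0.2806] M [-0.6416 -0.4943 -0.0034] g 0.289 0.0 q [ 17.6  66.6  30.6  64.6 -37.5 109.   -3.5]
scene wrench 0.91 [0.4514 0.4951 0.008 ] [406. 312.]
scene wrench 0.71 [ 0.6205 -0.2426  0.0063] [216. 160.]
scene wrench_mid 0.84 [ 0.5525 -0.2782  0.0098] [229. 145.]
scene wrench_mid 0.67 [0.5658 0.4733 0.0097] [365. 327.]
top wrench 0.94 [ 0.6176 -0.2441  0.0058] [400. 202.]
top wrench 0.68 [0.4488 0.5005 0.0067] [114. 260.]
top wrench_mid 0.67 [ 0.546  -0.2822  0.0089] [415. 229.]
top wrench_mid 0.59 [0.5642 0.4747 0.0072] [127. 216.]
```

The wrench now reads flat, with origin and mid both at about 8 mm. Retracting along the tool axis, then returning to vertical.

Emit:
send_rows(offset=[[0.0225,-0.0323,0.031],[0.0225,-0.0323,0.031],[0.0225,-0.0323,0.031],[0.045,-0.0647,0.0616],[0.045,-0.0647,0.0616],[0.045,-0.0647,0.0616],[0.0225,-0.0323,0.1],[0,0,0.1],[0,0,0.1]], turn=[[0,0,0],[0,0,0],[0,0,0],[0,0,0],[0,0,0],[0,0,0],[0,0,0],[0,0,0],[0,0,0]])

```text
t: 24.73
tcp_pos: [0.5498, -0.3152, 0.0992]
eef_rot: [[0.818, 0.349, -0.458], [0.576, -0.491, 0.654], [0.004, -0.798, -0.602]]
wrist_force: [0.1, -0.2, 0.6]
grip_width: 0.301
gripper_force: 0.0
```

Emit:
send_rows(offset=[[-0.03,0.05,0.02],[-0.03,0.05,0.02],[-0.03,0.05,0.02],[-0.03,0.05,0.02],[-0.03,0.05,0.02],[-0.03,0.05,0.02],[-0.03,0.05,0],[-0.03,0.05,0],[0,0,0],[0,0,0],[0,0,0]], turn=[[-0.0474,-0.0332,0],[-0.0474,-0.0332,0],[-0.0474,-0.0332,0],[-0.0474,-0.0332,0],[-0.0474,-0.0332,0],[-0.0474,-0.0332,0],[-0.0474,-0.0332,0],[-0.0474,-0.0332,0],[-0.0474,-0.0332,0],[-0.0474,-0.0332,0],[0,0,0]], fingers=0.7)

```text
t: 25.65
tcp_pos: [0.4997, -0.2304, 0.1236]
eef_rot: [[0.814, 0.581, -0.012], [0.581, -0.814, 0.008], [-0.005, -0.014, -1.0]]
wrist_force: [-1.0, 0.7, 0.4]
grip_width: 0.698
gripper_force: 0.0
```

```bash
python3 - <<'E'
from h import *
s=st();print(s["eef_rot"])
P,im,d=shot("wrist","w6"); lm("wrist",["wrench","wrench_mid","mat"],P)
P,im,d=shot("scene"); lm("scene",["wrench","wrench_mid","nut_mark","seal_mark"],P)
P,im,d=shot("top"); lm("top",["wrench","wrench_mid","nut_mark","seal_mark"],P)
E
```

```text
t 25.65 tcp [ 0.4997 -0.2304  0.1236] yAng -54.48 zax [-0.0121  0.0083 -0.9999] F [-0.9618  0.7415  0.3547] M [ 0.0734  0.0154 -0.001 ] g 0.698 0.0 q [ 38.3  19.1 -20.6 108.5   7.8  54.7 -40.4]
[[ 0.8139  0.5809 -0.0121]
 [ 0.581  -0.8139  0.0083]
 [-0.0051 -0.0138 -0.9999]]
wrist wrench_mid 0.77 [ 0.5534 -0.2814  0.0061] [361. 178.]
wrist mat 0.94 [ 0.556  -0.2833 -0.0029] [362. 174.]
scene wrench 0.85 [ 0.6195 -0.2441  0.0103] [216. 159.]
scene wrench 0.61 [0.4523 0.4967 0.0071] [406. 312.]
scene wrench_mid 0.87 [ 0.5487 -0.2783  0.0094] [230. 145.]
scene wrench_mid 0.83 [0.5628 0.4729 0.0081] [365. 326.]
scene nut_mark 0.67 [0.37   0.1808 0.0895] [360. 197.]
scene nut_mark 0.52 [ 0.5931 -0.0322  0.0941] [253. 179.]
scene seal_mark 0.6 [ 0.5903 -0.0323  0.0927] [254. 179.]
top wrench 0.94 [ 0.621  -0.2416  0.0089] [399. 200.]
top wrench 0.83 [0.4511 0.4987 0.0056] [114. 259.]
top wrench_mid 0.75 [0.5633 0.47   0.0085] [128. 216.]
top wrench_mid 0.72 [ 0.5444 -0.2809  0.0096] [414. 229.]
top nut_mark 0.71 [0.3664 0.1813 0.0922] [234. 298.]
top nut_mark 0.58 [ 0.5887 -0.0316  0.0923] [325. 207.]
top seal_mark 0.85 [0.3675 0.1839 0.0967] [233. 298.]
top seal_mark 0.74 [ 0.5584 -0.0261  0.0926] [322. 219.]
```

```bash
cat >> h.py <<'E'
def band(P,im,z=.014,box=(350,150,480,300)):
    a=im.astype(int); m=(a[...,0]>130)&(a[...,1]<95)&(a[...,2]<95); k=np.zeros_like(m); x0,y0,x1,y1=box; k[y0:y1,x0:x1]=1
    ys,xs=np.nonzero(m&k); W=np.array([pix2w(P,x,y,z)[:2] for x,y in zip(xs,ys)])
    c=W.mean(0); v=np.linalg.svd(W-c,full_matrices=False)[2][0]; v*=np.sign(v[0]); L=np.ptp((W-c)@v); print("band c",c,"ang",ang(v),"len",L,"n",len(xs)); return c,ang(v)
E
python3 - <<'E'
from h import *
P,im,d=shot("top"); band(P,im)
P,im,d=shot("scene"); band(P,im,box=(190,120,270,190))
s=arm.read_state()
P,im,d=shot("wrist"); band(P,im,box=(0,0,560,420))
E
```

```text
band c [ 0.5364 -0.2822] ang 21.09344524006344 len 0.038182720217996485 n 109
band c [ 0.5271 -0.2712] ang 89.458538752293 len 0.18928744989151075 n 77
band c [ 0.5319 -0.2878] ang 25.37019848511372 len 0.058098662793934205 n 1759
```

Emit:
send_rows(offset=[[0.0363,-0.0725,0],[0.0363,-0.0725,0],[0.0363,-0.0725,0],[0.0363,-0.0725,0],[0,0,0],[0,0,0]], turn=[[-0.0073,-0.005,0],[0,0,-0.028],[0,0,-0.028],[0,0,-0.028],[0,0,-0.028],[0,0,0]])

```text
t: 27.0
tcp_pos: [0.5321, -0.2955, 0.1235]
eef_rot: [[0.907, 0.422, -0.001], [0.422, -0.907, -0.004], [-0.003, 0.003, -1.0]]
wrist_force: [-0.3, -0.2, -0.0]
grip_width: 0.702
gripper_force: 0.0
```

```bash
python3 - <<'E'
from h import *
s=st();P,im,d=shot("wrist","w7"); c,a=band(P,im,box=(0,0,560,420)); print("in tool",(np.r_[c,.014]-s["tcp_pos"])@s["eef_rot"]*1000)
lm("wrist",["wrench_mid","wrench"],P)
E
```

```text
t 27.0 tcp [ 0.5321 -0.2955  0.1235] yAng -65.07 zax [-0.0014 -0.004  -1.    ] F [-0.2607 -0.1874 -0.0273] M [0.0591 0.0357 0.0031] g 0.702 0.0 q [ 38.7  24.  -16.8 101.2   8.4  56.  -46.5]
band c [ 0.5508 -0.2798] ang -46.4961712873444 len 0.022863999966580728 n 439
in tool [ 23.9495  -6.7219 109.391 ]
wrist wrench_mid 0.89 [ 0.5553 -0.281   0.0058] [264. 163.]
```

Emit:
send_rows(offset=[[0.005,0.02,-0.1],[-0.005,0,-0.1],[0,0,-0.1],[0,0,-0.1],[0,0,-0.1],[0,0,-0.06],[0,0,-0.05],[0,0,0],[0,0,0],[0,0,0]], turn=[[0,0,0],[0,0,0],[0,0,0],[0,0,0],[0,0,0],[0,0,0],[0,0,0],[0,0,0],[0,0,0],[0,0,0]], fingers=0.55)

```text
t: 27.98
tcp_pos: [0.5328, -0.2893, 0.0026]
eef_rot: [[0.905, 0.425, -0.0], [0.425, -0.905, -0.003], [-0.002, 0.003, -1.0]]
wrist_force: [0.2, 0.1, 0.7]
grip_width: 0.552
gripper_force: 0.0
```

```bash
python3 - <<'E'
from h import *
s=st();P,im,d=shot("wrist","w8"); a=im.astype(int)
K=P["intrinsics"];T=P["cam_to_world"];R=s["eef_rot"]
v,u=np.mgrid[0:420,0:560]
c=np.stack([(u-K[0,2])/K[0,0]*d,-(v-K[1,2])/K[1,1]*d,-d],-1)
L=((c@T[:3,:3].T+T[:3,3])-s["tcp_pos"])@R*1000
for r in (200,220,235,250,262,275):
    m=(a[r].min(-1)>150)|((a[r,:,0]>130)&(a[r,:,1]<95)); xs=np.nonzero(m)[0]; xs=xs[(xs>200)&(xs<350)]
    if len(xs): print(r,xs.min(),xs.max(),L[r,xs.min()+3].round(1),L[r,xs.max()-3].round(1), im[r,(xs.min()+xs.max())//2])
# lowest finger points
m=(abs(L[...,1])>14)&(abs(L[...,1])<30)&(L[...,0]>5)&(L[...,0]<14)&(d>0)
print(np.unique(np.round(L[m][:,2]),return_counts=True))
E
```

```text
t 27.98 tcp [ 0.5328 -0.2893  0.0026] yAng -64.85 zax [-0.0001 -0.0034 -1.    ] F [0.1554 0.1251 0.7296] M [ 0.0226  0.0234 -0.0258] g 0.552 0.0 q [ 36.6  33.2 -15.  104.6  12.1  43.7 -49.7]
200 244 288 [ 36.5  -9.1 -10.4] [36.2  7.6 -9.4] [173 169 166]
220 244 289 [ 27.1  -9.3 -10.4] [ 27.2   8.1 -10.6] [185  50  48]
235 244 289 [ 19.9  -9.5 -10.5] [ 19.8   8.2 -10.3] [180  46  42]
250 245 288 [ 12.2  -9.2 -10.1] [11.9  7.9 -9.5] [180  45  45]
262 245 288 [ 6.  -9.4 -9.9] [ 5.9  8.  -9.8] [182  48  45]
275 245 288 [ -0.   -9.4 -11.4] [ -0.6   8.  -10.5] [181  47  46]
(array([-96., -95., -94., -93., -92., -91., -90., -89., -88., -87., -78.,
       -77., -76., -75., -74., -73., -72., -71., -70., -69., -68., -67.,
       -66., -65., -64., -63., -62., -61., -60., -59., -58., -57., -56.,
       -55., -54., -53., -52., -51., -50., -49., -48., -47., -46., -45.,
       -44., -43., -42., -41., -40., -39., -38., -37., -36., -35., -34.,
       -33., -32., -31., -30., -29., -28., -27., -26., -25., -24., -23.,
       -22., -21., -20., -19., -18.,  -2.,  -1.,   0.,   1.,   2.]), array([  3,   8,  15,  12,  12,  23,  26,  36,  25,   2,   1,  17,  69,
       102, 147, 115, 127, 106, 109,  80,  89,  79,  76,  80,  57,  54,
        48,  33,  55,  52,  39,  38, 121, 267, 113,  75,  82,  71,  77,
        76,  79,  73,  66,  66,  72,  59,  66,  59,  60,  60,  52,  63,
        65,  48,  45,  55,  58,  44,  57,  39,  47,  49,  44,  46,  46,
        44,  31,  12,  13,   5,   2,   2, 131, 685, 264,  11]))
```

Emit:
send_rows(offset=[[0,0,-0.02],[0,0,-0.02],[0,0,0]], turn=[[0,0,0],[0,0,0],[0,0,0]])

```text
t: 28.28
tcp_pos: [0.5313, -0.2888, -0.0069]
eef_rot: [[0.905, 0.425, -0.003], [0.425, -0.905, -0.002], [-0.003, 0.001, -1.0]]
wrist_force: [-0.1, -0.7, 0.3]
grip_width: 0.549
gripper_force: 0.0
```

Emit:
send_rows(offset=[[0,0,0],[0,0,0],[0,0,0],[0,0,0],[0,0,0],[0,0,0]], turn=[[0,0,0],[0,0,0],[0,0,0],[0,0,0],[0,0,0],[0,0,0]], fingers=0, newtons=40)

```text
t: 28.78
tcp_pos: [0.5319, -0.289, -0.0063]
eef_rot: [[0.905, 0.425, -0.002], [0.425, -0.905, -0.003], [-0.003, 0.002, -1.0]]
wrist_force: [-0.1, -0.8, 1.7]
grip_width: 0.214
gripper_force: 39.3
```

```bash
python3 - <<'E'
from h import *
s=st()
E
```

```text
t 28.78 tcp [ 0.5319 -0.289  -0.0063] yAng -64.87 zax [-0.0018 -0.0026 -1.    ] F [-0.081  -0.7707  1.7281] M [-0.0068  0.0503  0.0283] g 0.214 39.3 q [ 36.4  33.9 -14.8 104.8  12.4  42.9 -49.9]
```

The handle is gripped across its width. Tightening the grip, lifting, and swinging to face the nut with wrench x at 105°.

Emit:
send_rows(offset=[[0,0,0],[0,0,0],[0,0,0.04],[0,0,0.08],[0,0,0.14],[0,0,0.14],[0,0,0.14],[0,0,0.14],[0,0,0.14],[0,0,0.02],[0,0,0]], turn=[[0,0,0],[0,0,0],[0,0,0],[0,0,0],[0,0,0],[0,0,0],[0,0,0],[0,0,0],[0,0,0],[0,0,0],[0,0,0]], newtons=110)

```text
t: 29.7
tcp_pos: [0.5333, -0.2895, 0.164]
eef_rot: [[0.905, 0.425, 0.002], [0.425, -0.905, -0.005], [0.0, 0.005, -1.0]]
wrist_force: [0.5, 0.3, -1.7]
grip_width: 0.173
gripper_force: 108.1
```

Emit:
send_rows(offset=[[0.0246,0.0373,0],[0.0246,0.0373,0],[0.0246,0.0373,0],[0.0246,0.0373,0],[0.0246,0.0373,0],[0.0246,0.0373,0],[0.0246,0.0373,0],[0.0246,0.0373,0],[0.0246,0.0373,0],[0.0246,0.0373,0],[0.0246,0.0373,0],[0.0246,0.0373,0],[0.0246,0.0373,0],[0.0246,0.0373,0],[0,0,0],[0,0,0]], turn=[[0,0,0.0635],[0,0,0.0635],[0,0,0.0635],[0,0,0.0635],[0,0,0.0635],[0,0,0.0635],[0,0,0.0635],[0,0,0.0635],[0,0,0.0635],[0,0,0.0635],[0,0,0.0635],[0,0,0.0635],[0,0,0.0635],[0,0,0.0635],[0,0,0],[0,0,0]])

```text
t: 31.03
tcp_pos: [0.5991, -0.1834, 0.159]
eef_rot: [[-0.26, 0.966, -0.002], [0.966, 0.26, -0.001], [-0.0, -0.002, -1.0]]
wrist_force: [-0.3, -0.3, -1.6]
grip_width: 0.173
gripper_force: 108.1
```

```bash
cat > v.py <<'E'
from h import *
s=st();P,im,d=shot("wrist"); cv2.imwrite("pics/last.png",im[:,:,::-1]); a=im.astype(int)
lm("wrist",["wrench","wrench_mid","union_nut"],P)
K=P["intrinsics"];T=P["cam_to_world"];R=s["eef_rot"]
v,u=np.mgrid[0:420,0:560]
c=np.stack([(u-K[0,2])/K[0,0]*d,-(v-K[1,2])/K[1,1]*d,-d],-1)
L=((c@T[:3,:3].T+T[:3,3])-s["tcp_pos"])@R*1000
# wrench pixels: local z near wrench top face, x>15
m=(abs(L[...,2]+20)<6)&(L[...,0]>12)&(d>0)
X=L[m]; print("wrench px",m.sum(),"x",X[:,0].min(),X[:,0].max())
for x0 in range(15,140,8):
    y=X[abs(X[:,0]-x0)<1.5]; 
    if len(y): 
        ys=np.sort(y[:,1]); g=np.nonzero(np.diff(ys)>8)[0]; print(x0,"y",ys[0].round(1),ys[-1].round(1),"gap",[(ys[i].round(1),ys[i+1].round(1)) for i in g],"z",np.median(y[:,2]).round(1))
E
python3 v.py
```

```text
t 31.03 tcp [ 0.5991 -0.1834  0.159 ] yAng 15.09 zax [-0.0018 -0.0007 -1.    ] F [-0.331  -0.2849 -1.6379] M [-0.1019 -0.097  -0.0449] g 0.173 108.1 q [ 39.7  26.4 -33.7  96.4  16.3  62.3  16.1]
wrist wrench_mid 0.6 [ 0.5976 -0.1634  0.1688] [275. 230.]
wrist union_nut 0.18 [ 0.5984 -0.1701  0.1714] [272. 246.]
wrench px 20682 x 12.01087584499776 110.7337743524982
15 y -8.4 11.6 gap [] z -18.6
23 y -8.6 11.9 gap [] z -18.6
31 y -8.5 11.4 gap [] z -18.2
39 y -8.3 11.2 gap [] z -18.2
47 y -8.6 11.5 gap [] z -18.1
55 y -33.8 36.5 gap [] z -18.1
63 y -33.7 36.8 gap [] z -18.0
71 y -34.1 36.7 gap [] z -17.9
79 y -34.2 36.6 gap [(np.float64(-22.8), np.float64(25.3))] z -17.9
87 y -34.5 36.7 gap [(np.float64(-22.8), np.float64(25.3))] z -17.8
95 y -34.4 36.6 gap [(np.float64(-22.9), np.float64(25.2))] z -17.7
103 y -34.4 36.4 gap [(np.float64(-23.0), np.float64(25.1))] z -17.7
111 y -34.2 36.3 gap [(np.float64(-23.0), np.float64(25.1))] z -17.5
```

Emit:
send_rows(offset=[[0.0065,0.002,-0.081],[0,0,-0.081],[0,0,-0.081],[0,0,-0.081],[0,0,0],[0,0,0]], turn=[[0,0,0],[0,0,0],[0,0,0],[0,0,0],[0,0,0],[0,0,0]])

```text
t: 31.73
tcp_pos: [0.6005, -0.1846, 0.0956]
eef_rot: [[-0.26, 0.966, -0.001], [0.966, 0.26, -0.002], [-0.002, -0.001, -1.0]]
wrist_force: [1.1, 0.8, -0.7]
grip_width: 0.173
gripper_force: 108.1
```

```bash
cat >> v.py <<'E'
print("axis local",(np.array([.558,-.0252,.122])-s["tcp_pos"])@R*1000)
# nut top face: z=.122 by depth and brass colour
Z=-(L[...,2]/1000)+s["tcp_pos"][2]
n=(abs(Z-.122)<.005)&(a[...,0]-a[...,2]>40)&(d>0); Y=L[n]
print("nut px",n.sum())
if n.sum()>50:
    print("x",np.percentile(Y[:,0],[0.5,99.5]),"y",np.percentile(Y[:,1],[.5,99.5]))
    h=cv2.minAreaRect(cv2.convexHull(Y[:,:2].astype(np.float32))); print(h)
    for x0 in range(int(Y[:,0].min()),int(Y[:,0].max()),4):
        y=Y[abs(Y[:,0]-x0)<1,1]; 
        if len(y): print(x0,y.min().round(1),y.max().round(1))
E
python3 v.py
```

```text
t 31.73 tcp [ 0.6005 -0.1846  0.0956] yAng 15.06 zax [-0.0008 -0.0022 -1.    ] F [ 1.1295  0.8034 -0.7165] M [-0.0785 -0.0437  0.0097] g 0.173 108.1 q [ 38.3  30.6 -32.1  98.7  19.2  56.2  14. ]
wrist wrench_mid 0.91 [ 0.5965 -0.17    0.1085] [266. 242.]
wrist wrench_mid 0.57 [ 0.7393 -0.0227 -0.0016] [538.  24.]
wrench px 20686 x 12.014967516183471 110.93163674446055
15 y -8.4 11.6 gap [] z -18.7
23 y -8.7 11.9 gap [] z -18.6
31 y -8.5 11.4 gap [] z -18.2
39 y -8.4 11.2 gap [] z -18.1
47 y -8.5 11.5 gap [] z -18.2
55 y -33.8 36.6 gap [] z -18.1
63 y -34.1 36.7 gap [] z -18.0
71 y -34.0 36.7 gap [] z -17.9
79 y -34.0 36.4 gap [(np.float64(-22.8), np.float64(25.4))] z -17.8
87 y -34.1 36.7 gap [(np.float64(-22.8), np.float64(25.4))] z -17.8
95 y -34.4 36.5 gap [(np.float64(-22.7), np.float64(25.3))] z -17.9
103 y -34.2 36.4 gap [(np.float64(-22.8), np.float64(25.2))] z -17.7
111 y -34.0 36.2 gap [(np.float64(-23.1), np.float64(25.1))] z -17.5
axis local [164.8822   0.3132 -26.6934]
nut px 75
x [-11.9688  10.3569] y [-5.7078  9.254 ]
((-0.7678899765014648, 1.7713184356689453), (14.953720092773438, 22.411258697509766), 89.95590209960938)
-11 -5.7 9.3
-7 -5.6 -5.6
-3 -5.7 -5.5
1 -5.6 -5.5
5 -5.6 -5.6
9 -5.6 -5.5
```

View pics/last.png

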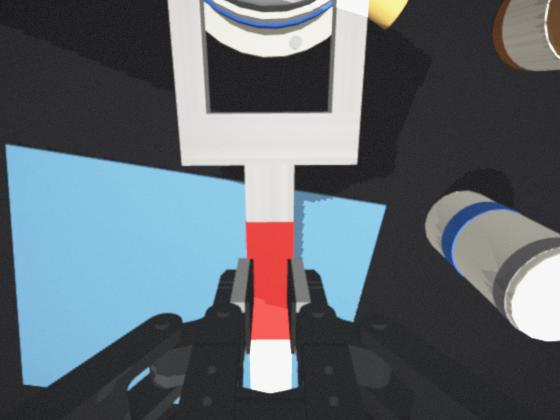

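All ten views are used. The last one shows the jaw gap at (205-333, 0-110) with the pot just beyond it, as expected. Inserting 40 mm, then checking numerically.

Emit:
send_rows(offset=[[-0.013,0.0483,0],[-0.013,0.0483,0],[-0.013,0.0483,0],[-0.013,0.0483,0],[0,0,0],[0,0,0]], turn=[[0,0,0],[0,0,0],[0,0,0],[0,0,0],[0,0,0],[0,0,0]])

```text
t: 32.43
tcp_pos: [0.5913, -0.1434, 0.0969]
eef_rot: [[-0.264, 0.964, 0.002], [0.964, 0.264, -0.002], [-0.003, 0.001, -1.0]]
wrist_force: [-1.0, -1.4, -1.6]
grip_width: 0.168
gripper_force: 108.1
```

```bash
python3 v.py
```

```text
t 32.43 tcp [ 0.5913 -0.1434  0.0969] yAng 15.32 zax [ 0.002  -0.0023 -1.    ] F [-1.0029 -1.3597 -1.6038] M [-0.0657 -0.0158 -0.003 ] g 0.168 108.1 q [ 36.2  28.7 -33.2 101.6  18.8  55.1  10.7]
wrist wrench_mid 0.9 [ 0.5883 -0.1279  0.1063] [269. 238.]
wrench px 23972 x 12.02378627602268 110.83804600370549
15 y -8.4 11.6 gap [] z -18.6
23 y -8.7 11.5 gap [] z -18.6
31 y -8.6 11.3 gap [] z -18.2
39 y -8.4 11.2 gap [] z -18.2
47 y -8.6 11.1 gap [] z -18.0
55 y -34.1 36.6 gap [] z -18.1
63 y -34.1 36.5 gap [] z -18.0
71 y -34.0 36.5 gap [] z -17.9
79 y -34.3 36.3 gap [(np.float64(-22.9), np.float64(25.3))] z -17.8
87 y -34.1 36.5 gap [(np.float64(-23.0), np.float64(25.2))] z -17.8
95 y -34.2 36.4 gap [(np.float64(-22.9), np.float64(-2.7)), (np.float64(-0.1), np.float64(25.2))] z -17.8
103 y -34.3 36.2 gap [(np.float64(-23.1), np.float64(-13.9))] z -22.9
111 y -34.0 36.0 gap [(np.float64(-21.2), np.float64(24.9))] z -17.4
axis local [122.7214  -0.8715 -25.4829]
nut px 3245
x [ -9.9464 108.8868] y [-18.7613  21.9286]
((44.0015869140625, 8.295568466186523), (43.261348724365234, 136.64076232910156), 83.50045013427734)
-26 -5.5 3.4
-22 9.0 9.0
-14 -2.5 6.6
-10 -5.7 9.2
-6 -5.7 9.2
-2 -5.6 9.1
2 -5.7 2.0
6 -5.6 6.8
10 -5.8 -5.5
14 -4.9 -4.9
22 8.8 8.8
98 -6.1 5.5
102 -11.6 14.1
106 -17.2 22.4
```

```bash
cat > nutfit.py <<'E'
exec(open("v.py").read().split("# wrench pixels")[0])
Z=-(L[...,2]/1000)+s["tcp_pos"][2]
n=(abs(Z-.122)<.007)&(a[...,0]-a[...,2]>40)&(a[...,0]>90)&(d>0)&(L[...,0]>80)
k,l,stt,_=cv2.connectedComponentsWithStats(n.astype(np.uint8)); n=l==1+stt[1:,4].argmax()
ys,xs=np.nonzero(n); print("rows",ys.min(),ys.max(),"cols",xs.min(),xs.max(),len(xs))
pl=lambda u,v:((pix2w(P,u,v,.122)-s["tcp_pos"])@R*1000)[:2]
lo=[];hi=[]
for r in range(ys.min(),ys.max()+1):
    c=xs[ys==r]; lo.append([*pl(c.min(),r),r]); hi.append([*pl(c.max(),r),r])
lo=np.array(lo);hi=np.array(hi)
print(np.c_[lo[::2,0],lo[::2,1],hi[::2,1],lo[::2,2]].round(1))
E
python3 nutfit.py
```

```text
t 32.63 tcp [ 0.5915 -0.1464  0.0966] yAng 15.07 zax [ 0.0022 -0.0032 -1.    ] F [ 0.2714  0.0468 -1.3646] M [-0.0614 -0.0241  0.0475] g 0.172 108.1 q [ 36.3  28.8 -33.  101.5  18.9  55.1  10.7]
wrist wrench_mid 0.57 [ 0.5885 -0.13    0.1084] [269. 238.]
rows 0 35 cols 215 329 2106
[[108.5 -16.5  21.3   0. ]
 [107.9 -15.9  20.3   2. ]
 [107.3 -14.9  19.    4. ]
 [106.7 -13.9  17.4   6. ]
 [106.1 -12.9  16.4   8. ]
 [105.5 -12.3  15.1  10. ]
 [104.9 -11.3  14.1  12. ]
 [104.3 -10.3  12.4  14. ]
 [103.7  -9.4  11.4  16. ]
 [103.1  -8.7  10.1  18. ]
 [102.5  -8.    8.8  20. ]
 [101.9  -7.1   7.4  22. ]
 [101.3  -6.1   6.1  24. ]
 [100.7  -5.4   4.8  26. ]
 [100.1  -4.4   3.7  28. ]
 [ 99.5  -3.7   2.4  30. ]
 [ 98.9  -2.7   1.   32. ]
 [ 98.2  -2.    0.   34. ]]
```

The nut's corner shows up on the jaw's centre line but turned about 4-5° clockwise relative to it. I'll swing the wrench 2.5° clockwise about the nut axis, then insert 17 mm.

Emit:
send_rows(offset=[[-0.0265,-0.0075,0],[0,0,0],[-0.0046,0.0207,0],[-0.0046,0.0207,0],[-0.0046,0.0207,0],[-0.0046,0.0207,0],[0,0,0],[0,0,0]], turn=[[0,0,-0.028],[0,0,0],[0,0,0],[0,0,0],[0,0,0],[0,0,0],[0,0,0],[0,0,0]])

```text
t: 33.5
tcp_pos: [0.5826, -0.1294, 0.0967]
eef_rot: [[-0.22, 0.975, 0.002], [0.975, 0.22, -0.002], [-0.003, 0.001, -1.0]]
wrist_force: [0.1, -0.2, -1.3]
grip_width: 0.174
gripper_force: 108.2
```

```bash
cat >> nutfit.py <<'E'
# jaw bottom edge (wrench top z): bright wrench vs gap, column centre 268
t=s["tcp_pos"]; zt=t[2]+.018
for u in (225,245,265,285,310):
    print(u,[ (r,int(a[r,u].min()),int(a[r,u,0]-a[r,u,2])) for r in range(60,130,6)])
f=lambda u,v:((pix2w(P,u,v,zt)-t)@R*1000)[:2].round(1)
print("row112",f(268,112),"row160",f(268,162))
E
python3 nutfit.py
```

```text
t 33.5 tcp [ 0.5826 -0.1294  0.0967] yAng 12.72 zax [ 0.0021 -0.0025 -1.    ] F [ 0.0729 -0.1758 -1.3087] M [-0.0587  0.0139 -0.024 ] g 0.174 108.2 q [ 35.3  27.5 -33.1 103.3  18.2  54.4   7.2]
wrist wrench_mid 0.71 [ 0.5789 -0.113   0.1077] [266. 237.]
wrist union_nut 0.24 [ 0.5584 -0.0234 -0.0028] [267.  44.]
rows 0 90 cols 198 335 7172
[[108.5 -21.8  23.3   0. ]
 [108.  -21.8  23.4   2. ]
 [107.4 -21.8  23.4   4. ]
 [106.8 -21.9  23.4   6. ]
 [106.2 -22.2  23.5   8. ]
 [105.6 -22.   23.2  10. ]
 [105.  -21.7  23.2  12. ]
 [104.4 -22.4  23.2  14. ]
 [103.8 -22.1  23.3  16. ]
 [103.2 -22.1  23.3  18. ]
 [102.6 -22.1  23.   20. ]
 [102.  -22.2  23.   22. ]
 [101.4 -22.2  23.1  24. ]
 [100.8 -22.3  23.1  26. ]
 [100.2 -22.3  23.1  28. ]
 [ 99.6 -22.   23.2  30. ]
 [ 99.  -22.   22.9  32. ]
 [ 98.3 -22.4  22.9  34. ]
 [ 97.7 -22.1  22.9  36. ]
 [ 97.1 -22.2  23.   38. ]
 [ 96.5 -22.2  23.   40. ]
 [ 95.9 -22.2  22.7  42. ]
 [ 95.2 -22.3  22.7  44. ]
 [ 94.6 -22.3  22.8  46. ]
 [ 94.  -22.   22.8  48. ]
 [ 93.3 -21.   22.8  50. ]
 [ 92.7 -20.   22.9  52. ]
 [ 92.1 -19.   22.6  54. ]
 [ 
[... 754 characters left out ...]
 223, 10), (96, 222, 11), (102, 221, 12), (108, 223, 10), (114, 177, 6), (120, 193, 5), (126, 196, 6)]
265 [(60, 67, 70), (66, 64, 71), (72, 77, 94), (78, 101, 116), (84, 104, 114), (90, 207, 23), (96, 223, 11), (102, 223, 11), (108, 222, 11), (114, 185, 6), (120, 197, 7), (126, 198, 8)]
285 [(60, 66, 70), (66, 68, 69), (72, 102, 115), (78, 154, 68), (84, 222, 12), (90, 223, 11), (96, 223, 11), (102, 223, 11), (108, 223, 10), (114, 198, 5), (120, 198, 6), (126, 200, 10)]
310 [(60, 97, 117), (66, 220, 12), (72, 222, 11), (78, 223, 10), (84, 224, 10), (90, 224, 10), (96, 224, 10), (102, 224, 10), (108, 224, 10), (114, 196, 8), (120, 201, 7), (126, 201, 6)]
row112 [72.1  1. ] row160 [52.7  0.9]
```

The nut is in the jaw. Its corner is 8 mm from the jaw bottom, and the axis sits at wrench x of about +6.6 mm. I'll insert 4 mm more and work out the arc.

Emit:
send_rows(offset=[[-0.0022,0.0098,0],[-0.0022,0.0098,0],[0,0,0],[0,0,0]], turn=[[0,0,0],[0,0,0],[0,0,0],[0,0,0]])

```text
t: 34.03
tcp_pos: [0.5816, -0.1261, 0.0967]
eef_rot: [[-0.219, 0.976, 0.002], [0.976, 0.219, -0.003], [-0.003, 0.001, -1.0]]
wrist_force: [-0.2, -0.6, -1.4]
grip_width: 0.171
gripper_force: 108.2
```

```bash
cat > arc.py <<'E'
from h import *
import sys
s=st(); p=s["tcp_pos"][:2]; A=np.array([.558,-.0252]); st_,n=float(sys.argv[1]),int(sys.argv[2])
r=p-A; print("r",np.linalg.norm(r),ang(r)); rows=[]
for i in range(n):
    a=np.radians(st_); r2=np.array([[np.cos(a),-np.sin(a)],[np.sin(a),np.cos(a)]])@r; rows.append([*((r2-r)/.2).round(4),0]); r=r2
print([list(map(float,x)) for x in rows], "turn",st_/90)
E
python3 arc.py -4 12
```

```text
t 34.03 tcp [ 0.5816 -0.1261  0.0967] yAng 12.65 zax [ 0.0019 -0.0025 -1.    ] F [-0.1594 -0.6198 -1.407 ] M [-0.082   0.007   0.0015] g 0.171 108.2 q [ 35.1  27.4 -33.1 103.5  18.2  54.3   6.8]
r 0.10357972052154464 -76.84573406749094
[[-0.0355, -0.007, 0.0], [-0.0359, -0.0045, 0.0], [-0.0361, -0.002, 0.0], [-0.0361, 0.0005, 0.0], [-0.036, 0.0031, 0.0], [-0.0357, 0.0056, 0.0], [-0.0352, 0.008, 0.0], [-0.0346, 0.0105, 0.0], [-0.0338, 0.0129, 0.0], [-0.0328, 0.0152, 0.0], [-0.0317, 0.0174, 0.0], [-0.0304, 0.0196, 0.0]] turn -0.044444444444444446
```

Emit:
send_rows(offset=[[-0.0355,-0.007,0],[-0.0359,-0.0045,0],[-0.0361,-0.002,0],[-0.0361,0.0005,0],[-0.036,0.0031,0],[0,0,0],[0,0,0]], turn=[[0,0,-0.0444],[0,0,-0.0444],[0,0,-0.0444],[0,0,-0.0444],[0,0,-0.0444],[0,0,0],[0,0,0]])

```text
t: 34.62
tcp_pos: [0.547, -0.1284, 0.0974]
eef_rot: [[0.125, 0.992, 0.004], [0.992, -0.125, -0.004], [-0.003, 0.004, -1.0]]
wrist_force: [2.7, 0.3, -2.2]
grip_width: 0.172
gripper_force: 108.3
```

```bash
python3 nutfit.py | grep -v "^[2-3]" | head -60; python3 - <<'E'
from h import *
for c in ("scene","top"):
    P,im,d=shot(c); lm(c,["nut_mark","seal_mark","wrench"],P)
E
```

```text
t 34.62 tcp [ 0.547  -0.1284  0.0974] yAng -7.2 zax [ 0.0037 -0.0039 -1.    ] F [ 2.6928  0.2586 -2.2074] M [-0.0791 -0.5178  0.3032] g 0.172 108.3 q [ 34.1  23.2 -29.9 108.4  14.7  52.  -10. ]
wrist wrench_mid 0.79 [ 0.5519 -0.11    0.1106] [272. 237.]
wrist wrench_mid 0.46 [ 0.5567 -0.2855 -0.0033] [300. 362.]
rows 0 92 cols 192 335 7609
[[109.3 -24.1  21.9   0. ]
 [108.7 -24.1  21.9   2. ]
 [108.1 -23.8  21.9   4. ]
 [107.6 -23.9  22.    6. ]
 [107.  -23.6  22.    8. ]
 [106.4 -23.6  22.4  10. ]
 [105.8 -23.7  22.4  12. ]
 [105.2 -23.4  22.4  14. ]
 [104.6 -23.4  22.5  16. ]
 [104.  -23.5  22.5  18. ]
 [103.4 -23.2  22.9  20. ]
 [102.8 -22.9  22.9  22. ]
 [102.1 -22.9  22.9  24. ]
 [101.5 -22.6  23.   26. ]
 [100.9 -22.7  23.3  28. ]
 [100.3 -22.7  23.4  30. ]
 [ 99.7 -22.4  23.4  32. ]
 [ 99.1 -22.4  23.4  34. ]
 [ 98.5 -22.1  23.8  36. ]
 [ 97.8 -22.2  23.9  38. ]
 [ 97.2 -21.9  23.9  40. ]
 [ 96.6 -21.9  23.9  42. ]
 [ 95.9 -21.6  24.   44. ]
 [ 95.3 -21.6  24.3  46. ]
 [ 94.7 -21.3  24.   48. ]
 [ 94.  -21.4  23.4  50. ]
 [ 93.4 -21.4  22.7  52. ]
 [ 92.8 -21.1  22.1  54. ]
 [
[... 511 characters left out ...]

row112 [72.8  1.1] row160 [53.4  1. ]
scene nut_mark 0.59 [ 0.5947 -0.0344  0.0907] [252. 180.]
scene nut_mark 0.51 [0.3705 0.1824 0.0923] [360. 197.]
scene seal_mark 0.63 [0.3675 0.1816 0.0932] [361. 196.]
scene seal_mark 0.62 [ 0.5565 -0.0258  0.0936] [265. 176.]
scene wrench 0.69 [ 0.5571 -0.0295  0.1114] [264. 171.]
scene wrench 0.56 [0.4549 0.4993 0.0057] [406. 314.]
top nut_mark 0.55 [ 0.5871 -0.0375  0.0914] [327. 207.]
top nut_mark 0.53 [0.3657 0.1821 0.0956] [234. 299.]
top seal_mark 0.87 [0.3679 0.1823 0.0951] [233. 298.]
top seal_mark 0.78 [ 0.5908 -0.0388  0.0903] [327. 206.]
top wrench 0.67 [0.4507 0.4999 0.0069] [114. 259.]
top wrench 0.56 [ 0.5535 -0.0246  0.1128] [323. 220.]
```

The wrench is engaged and the play is taken up, with the nut and ring turned about 7° so far. I need about 38° more, so I'll go 36°.

Emit:
send_rows(offset=[[-0.0357,0.0056,0],[-0.0352,0.008,0],[-0.0346,0.0105,0],[-0.0338,0.0129,0],[-0.0328,0.0152,0],[-0.0317,0.0174,0],[-0.0304,0.0196,0],[-0.0288,0.0217,0],[-0.0273,0.0236,0],[0,0,0],[0,0,0]], turn=[[0,0,-0.0444],[0,0,-0.0444],[0,0,-0.0444],[0,0,-0.0444],[0,0,-0.0444],[0,0,-0.0444],[0,0,-0.0444],[0,0,-0.0444],[0,0,-0.0444],[0,0,0],[0,0,0]])

```text
t: 36.13
tcp_pos: [0.4877, -0.1018, 0.0969]
eef_rot: [[0.685, 0.728, -0.001], [0.728, -0.685, -0.004], [-0.003, 0.002, -1.0]]
wrist_force: [4.3, -1.2, -2.2]
grip_width: 0.175
gripper_force: 108.3
```

```bash
cat > ch.py <<'E'
from h import *
import subprocess
A=np.array([.558,-.0252])
for c in ("scene","top"):
    P,im,d=shot(c)
    cv2.imwrite(f"pics/ch_{c}.png",im[:,:,::-1])
    for k in ("nut_mark","seal_mark"):
        for r in viewer.landmark_of(k,c):
            p=w(c,r["at"],P)
            if 0.02<np.hypot(*(p[:2]-A))<.05: print(c,k,round(r["confidence"],2),p,"ang",ang(p[:2]-A).round(1),"r",np.hypot(*(p[:2]-A)).round(4))
    # black line search on ring: sample dark on annulus r 31..38 z .093
    for rr in (.033,.035,.037):
        th=np.arange(-180,180,1.); g=[]
        for t in th:
            u,v=w2pix(P,[A[0]+rr*np.cos(np.radians(t)),A[1]+rr*np.sin(np.radians(t)),.093]); g.append(float(cv2.getRectSubPix(im.max(-1),(1,1),(float(u),float(v)))[0,0]))
        g=np.array(g); sel=(th>-100)&(th<10); print(c,rr,"profile",dict(zip(th[sel][::4].astype(int).tolist(),g[sel][::4].astype(int).tolist())))
E
python3 ch.py; python3 nutfit.py | head -50 | grep -v wrist
```

```text
scene nut_mark 0.46 [ 0.5786 -0.0552  0.092 ] ang -55.5 r 0.0364
scene seal_mark 0.53 [ 0.5807 -0.0527  0.0943] ang -50.4 r 0.0357
scene 0.033 profile {-99: 148, -95: 150, -91: 154, -87: 165, -83: 188, -79: 207, -75: 217, -71: 216, -67: 212, -63: 213, -59: 214, -55: 210, -51: 197, -47: 180, -43: 155, -39: 142, -35: 137, -31: 154, -27: 171, -23: 183, -19: 188, -15: 187, -11: 187, -7: 189, -3: 199, 1: 216, 5: 228, 9: 238}
scene 0.035 profile {-99: 164, -95: 168, -91: 166, -87: 180, -83: 201, -79: 216, -75: 221, -71: 221, -67: 220, -63: 223, -59: 221, -55: 219, -51: 204, -47: 184, -43: 160, -39: 148, -35: 147, -31: 167, -27: 187, -23: 201, -19: 203, -15: 200, -11: 191, -7: 188, -3: 195, 1: 208, 5: 226, 9: 231}
scene 0.037 profile {-99: 181, -95: 186, -91: 184, -87: 194, -83: 209, -79: 221, -75: 224, -71: 224, -67: 224, -63: 223, -59: 223, -55: 212, -51: 199, -47: 181, -43: 158, -39: 149, -35: 153, -31: 174, -27: 192, -23: 203, -19: 204, -15: 200, -11: 191, -7: 183, -3: 183, 1: 194, 5: 208, 9: 217}
top nut_mark 0.76 [ 0.5726 -0.0526  0.094 ] ang -61.9 r 0.0311
top seal_mark 0.49 [ 0.5787
[... 1675 characters left out ...]
[ 98.2 -21.7  23.8  40. ]
 [ 97.6 -21.8  23.8  42. ]
 [ 96.9 -21.5  23.9  44. ]
 [ 96.3 -21.5  24.2  46. ]
 [ 95.7 -21.2  23.9  48. ]
 [ 95.  -21.2  23.3  50. ]
 [ 94.4 -21.3  22.6  52. ]
 [ 93.8 -21.   22.3  54. ]
 [ 93.1 -21.   21.6  56. ]
 [ 92.5 -20.7  20.6  58. ]
 [ 91.8 -20.7  19.6  60. ]
 [ 91.2 -20.4  19.   62. ]
 [ 90.6 -20.5  17.9  64. ]
 [ 89.9 -20.5  17.3  66. ]
 [ 89.3 -20.2  16.2  68. ]
 [ 88.6 -20.2  15.6  70. ]
 [ 87.9 -19.9  14.9  72. ]
 [ 87.3 -18.9  13.8  74. ]
 [ 86.6 -17.2  13.2  76. ]
 [ 86.  -15.1  12.5  78. ]
 [ 85.3 -13.3  12.1  80. ]
 [ 84.6 -11.6  11.1  82. ]
 [ 83.9  -9.8  10.4  84. ]
 [ 83.3  -7.7   9.7  86. ]
 [ 82.6  -6.    8.6  88. ]
 [ 81.9  -4.2   7.9  90. ]
```

```bash
python3 - <<'E'
from h import *
A=np.array([.558,-.0252])
for c,f in (("scene","s1"),("scene","ch_scene"),("top","top0"),("top","ch_top")):
    P=viewer.camera_params(c); im=cv2.imread(f"pics/{f}.png").astype(np.float32)  # BGR
    for ch,name in ((lambda q:q.max(-1),"max"),(lambda q:q[...,2]-q[...,1],"r-g")):
        g=ch(im).astype(np.float32)
        th=np.arange(-100,20,4.); o=[]
        for t in th:
            vals=[]
            for rr in (.032,.034,.036,.038):
                u,v=w2pix(P,[A[0]+rr*np.cos(np.radians(t)),A[1]+rr*np.sin(np.radians(t)),.0935]); vals.append(cv2.getRectSubPix(g,(1,1),(float(u),float(v)))[0,0])
            o.append(int(np.mean(vals)))
        print(f,name,dict(zip(th.astype(int).tolist(),o)))
for k in range(3):
  for c in ("scene","top"):
    P,im,d=shot(c)
    for n in ("nut_mark","seal_mark"):
        for r in viewer.landmark_of(n,c):
            p=w(c,r["at"],P)
            if 0.02<np.hypot(*(p[:2]-A))<.05: print(c,n,round(r["confidence"],2),"ang",ang(p[:2]-A).round(1),"r",np.hypot(*(p[:2]-A)).round(4))
E
```

```text
s1 max {-100: 130, -96: 137, -92: 151, -88: 171, -84: 185, -80: 187, -76: 178, -72: 178, -68: 192, -64: 209, -60: 222, -56: 227, -52: 232, -48: 231, -44: 232, -40: 232, -36: 232, -32: 229, -28: 226, -24: 207, -20: 183, -16: 151, -12: 143, -8: 161, -4: 192, 0: 217, 4: 228, 8: 229, 12: 230, 16: 230}
s1 r-g {-100: 22, -96: 30, -92: 35, -88: 38, -84: 39, -80: 35, -76: 22, -72: 8, -68: -1, -64: -5, -60: -6, -56: -4, -52: -4, -48: -4, -44: -4, -40: -4, -36: -5, -32: -5, -28: -4, -24: -5, -20: -5, -16: -4, -12: -4, -8: -4, -4: -5, 0: -4, 4: -4, 8: -4, 12: -4, 16: -3}
ch_scene max {-100: 164, -96: 171, -92: 171, -88: 177, -84: 194, -80: 211, -76: 219, -72: 220, -68: 219, -64: 218, -60: 217, -56: 213, -52: 203, -48: 187, -44: 165, -40: 146, -36: 145, -32: 154, -28: 174, -24: 187, -20: 196, -16: 195, -12: 190, -8: 185, -4: 187, 0: 198, 4: 214, 8: 224, 12: 229, 16: 231}
ch_scene r-g {-100: 73, -96: 86, -92: 73, -88: 50, -84: 34, -80: 24, -76: 15, -72: 10, -68: 5, -64: 2, -60: 1, -56: 1, -52: 0, -48: 0, -44: 0, -40: 0, -36: -1, -32: -2, -28: -2, -24: -3, -20: -3, -16: -2, -12: -2, -8: -1, -4: -1
[... 929 characters left out ...]
3, -96: 3, -92: 3, -88: 1, -84: 0, -80: 0, -76: -1, -72: -1, -68: -1, -64: -1, -60: -1, -56: -1, -52: -1, -48: -1, -44: -1, -40: -1, -36: -1, -32: -1, -28: -1, -24: -2, -20: -1, -16: -2, -12: -1, -8: 2, -4: 2, 0: 0, 4: -1, 8: -1, 12: -2, 16: -1}
scene nut_mark 0.55 ang -52.6 r 0.035
scene seal_mark 0.7 ang -49.8 r 0.0361
top nut_mark 0.67 ang -66.2 r 0.0321
top nut_mark 0.64 ang -51.4 r 0.034
top seal_mark 0.72 ang -52.5 r 0.034
scene nut_mark 0.57 ang -53.5 r 0.0355
top nut_mark 0.53 ang -64.3 r 0.0332
top seal_mark 0.61 ang -56.6 r 0.0382
scene nut_mark 0.74 ang -56.0 r 0.0354
scene seal_mark 0.46 ang -55.3 r 0.0351
top nut_mark 0.51 ang -60.1 r 0.0324
top seal_mark 0.83 ang -53.9 r 0.0351
```

The ring line is hidden under the prong, so I'll measure the red line on the nut's top face in the wrist picture.

```bash
cat > redline.py <<'E'
from h import *
s=st();P,im,d=shot("wrist"); a=im.astype(int); R=s["eef_rot"]; A=np.array([.558,-.0252])
m=(a[...,0]>110)&(a[...,0]-a[...,1]>80)&(abs(a[...,1]-a[...,2])<35); m[170:]=0
k,l,stt,c=cv2.connectedComponentsWithStats(m.astype(np.uint8))
for i in range(1,k):
    if stt[i,4]<20: continue
    ys,xs=np.nonzero(l==i); W=np.array([pix2w(P,x,y,.122) for x,y in zip(xs,ys)]); Q=(W-s["tcp_pos"])@R*1000
    cc=W[:,:2].mean(0); v=np.linalg.svd(W[:,:2]-cc,full_matrices=False)[2][0]; v*=np.sign(v@(cc-A))
    print("red",stt[i].tolist(),"local",Q.mean(0).round(1),"world",cc,"bearing",ang(cc-A).round(1),"line dir",ang(v).round(1),"len",np.ptp((W[:,:2]-cc)@v))
E
python3 redline.py; python3 - <<'E'
from h import *
A=np.array([.558,-.0252])
for c,f in (("scene","s1"),("scene","ch_scene"),("top","top0"),("top","ch_top")):
    P=viewer.camera_params(c); a=cv2.imread(f"pics/{f}.png")[:,:,::-1].astype(int)
    m=(a[...,0]-a[...,1]>60)&(abs(a[...,1]-a[...,2])<40); ctr=w2pix(P,[*A,.11]).astype(int)
    k=np.zeros_like(m); k[ctr[1]-22:ctr[1]+22,ctr[0]-22:ctr[0]+22]=1
    n,l,stt,cc=cv2.connectedComponentsWithStats((m&k).astype(np.uint8))
    for i in range(1,n):
        p=pix2w(P,*cc[i],.122); q=pix2w(P,*cc[i],.094); print(f,stt[i].tolist(),"z.122:",ang(p[:2]-A).round(1),np.hypot(*(p[:2]-A)).round(4),"z.094:",ang(q[:2]-A).round(1),np.hypot(*(q[:2]-A)).round(4))
E
```

```text
t 37.53 tcp [ 0.4876 -0.1017  0.0967] yAng -43.33 zax [-0.0011 -0.0033 -1.    ] F [ 4.2824 -2.3523 -1.6995] M [-0.5122 -0.8286  0.1521] g 0.172 108.4 q [ 29.5  16.1 -25.2 116.8   9.3  48.9 -44.2]
red [294, 18, 36, 26, 632] local [101.   15.6 -25.6] world [ 0.5683 -0.0388] bearing -52.8 line dir -56.7 len 0.011167578603874703
s1 [266, 172, 3, 3, 7] z.122: 88.4 0.0156 z.094: -148.1 0.0142
ch_scene [269, 150, 7, 3, 19] z.122: -136.2 0.0782 z.094: -131.7 0.106
ch_scene [259, 167, 3, 3, 7] z.122: -59.7 0.0153 z.094: -97.0 0.0375
top0 [315, 217, 4, 3, 12] z.122: 91.2 0.0165 z.094: 79.4 0.0134
top0 [309, 218, 3, 3, 9] z.122: 95.5 0.0319 z.094: 90.6 0.0289
ch_top [328, 214, 3, 3, 8] z.122: -58.8 0.0149 z.094: -57.5 0.02
```

Three measures agree: the red line direction is -56.7°, the hex (offset-corrected) is about -57.5°, and the landmarks show a change of about 42°. Turning 3° more.

Emit:
send_rows(offset=[[-0.02,0.0185,0],[0,0,0],[0,0,0]], turn=[[0,0,-0.0333],[0,0,0],[0,0,0]])

```text
t: 37.83
tcp_pos: [0.4836, -0.0978, 0.0967]
eef_rot: [[0.723, 0.691, -0.001], [0.691, -0.723, -0.003], [-0.003, 0.001, -1.0]]
wrist_force: [3.5, -1.0, -2.5]
grip_width: 0.173
gripper_force: 108.3
```

```bash
python3 redline.py
```

```text
t 37.83 tcp [ 0.4836 -0.0978  0.0967] yAng -46.27 zax [-0.0013 -0.0031 -1.    ] F [ 3.5421 -1.0081 -2.5393] M [-0.4709 -0.8801  0.1379] g 0.173 108.3 q [ 29.   15.6 -24.9 117.4   8.9  48.7 -47.3]
red [294, 18, 36, 26, 630] local [101.1  15.8 -25.6] world [ 0.5676 -0.0393] bearing -55.8 line dir -59.5 len 0.011214714681440459
```

The line is at about -59.5° against a target of -60°. I'll back off 5° into the play, withdraw straight out, and check.

Emit:
send_rows(offset=[[0.0158,-0.0162,0],[0.0158,-0.0162,0],[-0.0268,-0.0305,0],[-0.0268,-0.0305,0],[-0.0536,-0.061,0],[-0.0536,-0.061,0],[-0.0536,-0.061,0],[0,0,0],[0,0,0]], turn=[[0,0,0.0278],[0,0,0.0278],[0,0,0],[0,0,0],[0,0,0],[0,0,0],[0,0,0],[0,0,0],[0,0,0]])

```text
t: 38.63
tcp_pos: [0.4439, -0.1528, 0.0955]
eef_rot: [[0.662, 0.749, -0.007], [0.749, -0.662, -0.001], [-0.005, -0.004, -1.0]]
wrist_force: [-0.1, -0.3, -2.0]
grip_width: 0.173
gripper_force: 108.4
```

```bash
python3 ch.py | grep -v 0.03[37]; python3 - <<'E'
from h import *
st(); A=np.array([.558,-.0252])
for c,f in (("scene","ch_scene"),("top","ch_top")):
    P=viewer.camera_params(c); a=cv2.imread(f"pics/{f}.png")[:,:,::-1].astype(int)
    m=(a[...,0]-a[...,1]>50)&(abs(a[...,1]-a[...,2])<40); ctr=w2pix(P,[*A,.11]).astype(int)
    k=np.zeros_like(m); k[ctr[1]-20:ctr[1]+20,ctr[0]-20:ctr[0]+20]=1
    n,l,stt,cc=cv2.connectedComponentsWithStats((m&k).astype(np.uint8))
    for i in range(1,n):
        p=pix2w(P,*cc[i],.122); q=pix2w(P,*cc[i],.094); print(f,stt[i].tolist(),"z.122:",ang(p[:2]-A).round(1),np.hypot(*(p[:2]-A)).round(4),"z.094:",ang(q[:2]-A).round(1),np.hypot(*(q[:2]-A)).round(4))
    b=(a.max(-1)<110)
    best=[]
    for t in np.arange(-90,-20,3.):
        best.append((int(t),int(np.mean([a[int(round(v)),int(round(u))].max() for u,v in [w2pix(P,[A[0]+r*np.cos(np.radians(t)),A[1]+r*np.sin(np.radians(t)),.093]) for r in (.033,.035,.037)]]))))
    print(f,best)
E
```

```text
scene nut_mark 0.51 [ 0.5765 -0.056   0.0973] ang -59.1 r 0.0359
scene seal_mark 0.3 [ 0.5791 -0.0554  0.0933] ang -55.0 r 0.0368
scene 0.035 profile {-99: 165, -95: 168, -91: 167, -87: 178, -83: 195, -79: 214, -75: 216, -71: 212, -67: 180, -63: 147, -59: 133, -55: 142, -51: 181, -47: 215, -43: 232, -39: 239, -35: 239, -31: 238, -27: 238, -23: 238, -19: 238, -15: 238, -11: 237, -7: 237, -3: 237, 1: 234, 5: 235, 9: 234}
top nut_mark 0.49 [ 0.5719 -0.0524  0.0962] ang -62.9 r 0.0305
top seal_mark 0.82 [ 0.5802 -0.0545  0.0902] ang -52.9 r 0.0368
top 0.035 profile {-99: 240, -95: 240, -91: 239, -87: 239, -83: 240, -79: 241, -75: 242, -71: 241, -67: 239, -63: 177, -59: 58, -55: 73, -51: 177, -47: 237, -43: 241, -39: 241, -35: 240, -31: 241, -27: 239, -23: 240, -19: 239, -15: 240, -11: 240, -7: 240, -3: 240, 1: 241, 5: 241, 9: 241}
t 38.93 tcp [ 0.4474 -0.1521  0.0966] yAng -41.23 zax [-0.0013 -0.0024 -1.    ] F [-0.6351  0.0064 -2.5393] M [-0.0302  0.0077  0.04  ] g 0.167 108.4 q [ 35.8  13.3 -24.1 120.2   7.5  47.9 -34. ]
ch_scene [260, 167, 2, 3, 5] z.122: -60.7 0.0142 z.094: -98.4 0.0367
ch_scene [(-90, 168), (-87, 171), (-84, 194), (-81, 199), (-78, 217), (-75, 216), (-72, 215), (-69, 197), (-66, 175), (-63, 149), (-60, 130), (-57, 129), (-54, 147), (-51, 192), (-48, 211), (-45, 223), (-42, 239), (-39, 229), (-36, 233), (-33, 233), (-30, 233), (-27, 233), (-24, 232), (-21, 232)]
ch_top [331, 212, 2, 1, 2] z.122: -52.2 0.024 z.094: -52.4 0.0294
ch_top [327, 214, 4, 3, 9] z.122: -57.1 0.0146 z.094: -56.1 0.0197
ch_top [(-90, 238), (-87, 236), (-84, 236), (-81, 236), (-78, 230), (-75, 230), (-72, 242), (-69, 238), (-66, 233), (-63, 179), (-60, 87), (-57, 74), (-54, 81), (-51, 193), (-48, 232), (-45, 238), (-42, 236), (-39, 240), (-36, 235), (-33, 239), (-30, 228), (-27, 237), (-24, 240), (-21, 237)]
```

The black line is now visible. It moved from -11.5° to -57.1° in the top view and -12.8° to -58.8° in the scene view, about 45.7° of turn. Returning the wrench to the mat.

Emit:
send_rows(offset=[[0,0,0.1],[0,0,0.1],[0,0,0.1],[0.0531,-0.0856,0],[0.0531,-0.0856,0],[0.0531,-0.0856,0],[0.0531,-0.0856,0],[0.0531,-0.0856,0],[0.0531,-0.0856,0],[0.0531,-0.0856,0],[0.0531,-0.0856,0],[0,0,0],[0,0,0]], turn=[[0,0,0],[0,0,0],[0,0,0],[0,0,-0.0328],[0,0,-0.0328],[0,0,-0.0328],[0,0,-0.0328],[0,0,-0.0328],[0,0,-0.0328],[0,0,-0.0328],[0,0,-0.0328],[0,0,0],[0,0,0]])

```text
t: 40.02
tcp_pos: [0.5322, -0.2906, 0.1562]
eef_rot: [[0.906, 0.423, -0.003], [0.423, -0.906, -0.002], [-0.003, 0.0, -1.0]]
wrist_force: [-0.6, -0.2, -0.8]
grip_width: 0.175
gripper_force: 108.4
```

Emit:
send_rows(offset=[[0,0,-0.1],[0,0,-0.1],[0,0,-0.1],[0,0,-0.1],[0,0,-0.1],[0,0,-0.1],[0,0,-0.1],[0,0,-0.05],[0,0,-0.03],[0,0,0],[0,0,0]], turn=[[0,0,0],[0,0,0],[0,0,0],[0,0,0],[0,0,0],[0,0,0],[0,0,0],[0,0,0],[0,0,0],[0,0,0],[0,0,0]])

```text
t: 40.93
tcp_pos: [0.5326, -0.2897, 0.0013]
eef_rot: [[0.906, 0.424, -0.001], [0.424, -0.906, -0.002], [-0.002, 0.002, -1.0]]
wrist_force: [-0.9, 0.5, -1.6]
grip_width: 0.172
gripper_force: 108.4
```

```bash
python3 - <<'E'
from h import *
st(); P,im,d=shot("scene"); lm("scene",["wrench","wrench_mid"],P)
P,im,d=shot("top"); lm("top",["wrench","wrench_mid"],P)
E
```

```text
t 40.93 tcp [ 0.5326 -0.2897  0.0013] yAng -64.9 zax [-0.0015 -0.0024 -1.    ] F [-0.922   0.5187 -1.5741] M [-0.0045  0.0525  0.0121] g 0.172 108.4 q [ 36.2  33.3 -14.5 104.6  11.7  43.6 -49.4]
scene wrench 0.83 [ 0.62   -0.2434  0.0133] [215. 158.]
scene wrench 0.68 [0.4516 0.4973 0.0067] [406. 313.]
scene wrench_mid 0.76 [0.5643 0.4735 0.0086] [365. 327.]
scene wrench_mid 0.7 [ 0.7477 -0.1643 -0.0001] [190. 193.]
top wrench 0.9 [0.4488 0.4978 0.0092] [114. 260.]
top wrench 0.71 [ 0.6208 -0.2451  0.0153] [401. 200.]
top wrench_mid 0.84 [ 0.5473 -0.2823  0.0189] [416. 228.]
top wrench_mid 0.64 [0.5644 0.4759 0.0087] [126. 216.]
```

Emit:
send_rows(offset=[[0,0,-0.015],[0,0,-0.01],[0,0,-0.008],[0,0,0],[0,0,0]], turn=[[0,0,0],[0,0,0],[0,0,0],[0,0,0],[0,0,0]])

```text
t: 41.65
tcp_pos: [0.532, -0.2901, -0.0059]
eef_rot: [[0.906, 0.424, -0.002], [0.424, -0.906, -0.002], [-0.003, 0.001, -1.0]]
wrist_force: [-0.8, 0.3, 0.7]
grip_width: 0.178
gripper_force: 108.7
```

Emit:
send_rows(offset=[[0,0,0],[0,0,0],[0,0,0],[0,0,0],[0,0,0],[0,0,0]], turn=[[0,0,0],[0,0,0],[0,0,0],[0,0,0],[0,0,0],[0,0,0]], fingers=0.6)

```text
t: 42.15
tcp_pos: [0.5322, -0.29, -0.0059]
eef_rot: [[0.906, 0.424, -0.002], [0.424, -0.906, -0.002], [-0.003, 0.001, -1.0]]
wrist_force: [-0.1, -1.1, 1.3]
grip_width: 0.601
gripper_force: 0.0
```

Emit:
send_rows(offset=[[0,0,0.05],[0,0,0.1],[0,0,0.15],[0,0,0.15],[0,0,0.15],[0,0,0.15],[0,0,0.15],[0,0,0.15],[0,0,0.15],[0,0,0.1],[0,0,0]], turn=[[0,0,0],[0,0,0],[0,0,0],[0,0,0],[0,0,0],[0,0,0],[0,0,0],[0,0,0],[0,0,0],[0,0,0],[0,0,0]])

```text
t: 43.07
tcp_pos: [0.5355, -0.2913, 0.2615]
eef_rot: [[0.906, 0.424, 0.009], [0.424, -0.906, -0.008], [0.004, 0.011, -1.0]]
wrist_force: [0.8, 0.2, 0.9]
grip_width: 0.597
gripper_force: 0.0
```

```bash
python3 - <<'E'
from h import *
st(); N=["wrench","wrench_mid","nut_mark","seal_mark","amber_bottle","beaker","cartridge"]
P,im,d=shot("scene"); lm("scene",N,P,2)
P,im,d=shot("top"); lm("top",N,P,2)
E
```

```text
t 43.07 tcp [ 0.5355 -0.2913  0.2615] yAng -64.93 zax [ 0.0087 -0.0082 -0.9999] F [0.8118 0.1778 0.863 ] M [-0.0049 -0.0335  0.0184] g 0.597 0.0 q [ 39.   16.2 -17.4  94.1   5.4  69.9 -44.5]
scene wrench 0.94 [ 0.6218 -0.2489  0.0086] [214. 159.]
scene wrench 0.74 [0.4536 0.4987 0.0103] [406. 313.]
scene wrench_mid 0.84 [ 0.5513 -0.2805  0.0106] [229. 144.]
scene wrench_mid 0.81 [0.5654 0.4707 0.0092] [364. 326.]
scene nut_mark 0.52 [0.3695 0.1781 0.0909] [360. 196.]
scene nut_mark 0.51 [ 0.5787 -0.0563  0.0967] [254. 172.]
scene seal_mark 0.8 [ 0.5764 -0.0584  0.0919] [254. 172.]
scene seal_mark 0.69 [0.3683 0.1799 0.0932] [360. 196.]
scene amber_bottle 0.72 [ 0.7354 -0.0254  0.0025] [214. 221.]
scene amber_bottle 0.72 [ 0.7485 -0.1632 -0.0008] [190. 193.]
scene beaker 0.95 [0.7409 0.1868 0.0016] [247. 275.]
scene cartridge 0.7 [ 0.7487 -0.1637  0.0004] [190. 193.]
top wrench 0.93 [ 0.6201 -0.2452  0.0061] [400. 201.]
top wrench 0.64 [0.4504 0.4992 0.0057] [114. 259.]
top wrench_mid 0.83 [ 0.5465 -0.2829  0.0101] [415. 229.]
top wrench_mid 0.59 [0.5656 0.4757 0.0068] [126. 215.]
top nut_mark 0.57 [ 0.5721 -0.0511  0.0934] [333. 214.]
top nut_mark 0.57 [0.3688 0.1821 0.0948] [234. 297.]
top seal_mark 0.97 [ 0.577  -0.0565  0.09  ] [335. 212.]
top seal_mark 0.62 [0.3714 0.1807 0.0922] [234. 296.]
top beaker 0.56 [ 0.7429  0.1911 -0.0023] [238. 153.]
top cartridge 0.69 [ 0.7467 -0.1592 -0.0049] [367. 155.]
```

The wrench lies flat on the mat and the bystanders haven't moved. One last wrist check that the nut pointer and ring line still meet.

Emit:
send_rows(offset=[[-0.02,0.12,0],[-0.02,0.12,0],[-0.02,0.12,0],[-0.02,0.12,0],[-0.02,0.12,0],[-0.02,0.12,0],[-0.02,0.12,0],[-0.02,0.12,0],[-0.02,0.12,0],[-0.02,0.12,0],[0,0,0],[0,0,0]], turn=[[0,0,0],[0,0,0],[0,0,0],[0,0,0],[0,0,0],[0,0,0],[0,0,0],[0,0,0],[0,0,0],[0,0,0],[0,0,0],[0,0,0]])

```text
t: 44.87
tcp_pos: [0.4921, -0.0483, 0.2545]
eef_rot: [[0.904, 0.427, -0.001], [0.427, -0.904, -0.003], [-0.002, 0.002, -1.0]]
wrist_force: [-0.2, -0.0, 0.7]
grip_width: 0.603
gripper_force: 0.0
```

```bash
python3 - <<'E'
from h import *
s=st();P,im,d=shot("wrist"); cv2.imwrite("pics/fin.png",im[:,:,::-1]); a=im.astype(int); A=np.array([.558,-.0252])
u,v=w2pix(P,[*A,.1]); print(u,v)
k=np.zeros(im.shape[:2],bool); k[max(0,int(v)-55):int(v)+55,max(0,int(u)-55):int(u)+55]=1
red=k&(a[...,0]>110)&(a[...,0]-a[...,1]>80)&(abs(a[...,1]-a[...,2])<35); blk=k&(a.max(-1)<90)
for nm,m in (("red",red),("blk",blk)):
    n,l,stt,c=cv2.connectedComponentsWithStats(m.astype(np.uint8))
    for i in range(1,n):
        if stt[i,4]<12: continue
        for z in (.093,.122):
            p=pix2w(P,*c[i],z)[:2]; 
            ys,xs=np.nonzero(l==i); W=np.array([pix2w(P,x,y,z)[:2] for x,y in zip(xs,ys)]); e=np.linalg.svd(W-W.mean(0),full_matrices=False)[2][0]; e*=np.sign(e@(p-A))
            print(nm,stt[i].tolist(),z,p,"bearing",ang(p-A).round(1),"r",np.hypot(*(p-A)).round(4),"dir",ang(e).round(1))
E
```

```text
t 44.87 tcp [ 0.4921 -0.0483  0.2545] yAng -64.69 zax [-0.0013 -0.003  -1.    ] F [-0.1854 -0.0354  0.6925] M [-0.0407  0.0099  0.0308] g 0.603 0.0 q [ 26.8   4.5 -27.1 108.6   2.4  67.5 -65.9]
276.9040926582341 105.19070364700201
red [309, 94, 6, 8, 35] 0.093 [ 0.5767 -0.0502] bearing -53.3 r 0.0312 dir -131.0
red [309, 94, 6, 8, 35] 0.122 [ 0.5758 -0.0469] bearing -50.6 r 0.0281 dir -131.0
red [293, 98, 13, 8, 89] 0.093 [ 0.5689 -0.0415] bearing -56.2 r 0.0196 dir -58.3
red [293, 98, 13, 8, 89] 0.122 [ 0.5687 -0.0389] bearing -51.9 r 0.0174 dir -58.3
blk [221, 50, 17, 26, 200] 0.093 [0.5742 0.0297] bearing 73.6 r 0.0572 dir -6.0
blk [221, 50, 17, 26, 200] 0.122 [0.5735 0.0258] bearing 73.1 r 0.0533 dir -6.0
blk [325, 54, 6, 19, 68] 0.093 [ 0.6077 -0.0496] bearing -26.1 r 0.0553 dir 32.8
blk [325, 54, 6, 19, 68] 0.122 [ 0.604  -0.0463] bearing -24.6 r 0.0506 dir 32.8
blk [315, 94, 8, 6, 39] 0.093 [ 0.5797 -0.0552] bearing -54.0 r 0.037 dir -73.0
blk [315, 94, 8, 6, 39] 0.122 [ 0.5786 -0.0514] bearing -51.8 r 0.0333 dir -73.0
blk [221, 119, 110, 41, 1350] 0.093 [ 0.5229 -0.0404] bearing -156.5 r 0.0383 dir 114.9
blk [221, 119, 110, 41, 1350] 0.122 [ 0.527 -0.038] bearing -157.6 r 0.0336 dir 114.9
```

The red pointer (bearing -53.3°) and black line (-54.0°) meet within 1°, so the nut is still tight. Handing in.

```bash
python3 -c "
from h import *
print(arm.hand_in())"
```

```text
the job is handed in; nothing more can be done
None
```

Handed in at about 45 s of the allowed 72 s: the nut was turned about 100° by hand until the marks met, then about 45° (measured 45.7°) with the small wrench; the marks still meet within 1°, the wrench lies flat on the mat, and the bottle, beaker and cartridge read as unmoved.

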